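# Key and pulley on a gearmotor shaft

## Robot

A 7-joint arm with a two-finger parallel gripper is mounted at the origin on a cart in front of the work surface, level with it; the furniture and walls round the work are solid. World frame = base frame: x ahead of the robot, y to its left, z up, the work surface at z = 0. Lengths are in mm, angles in rad, forces in N, time in s.
With the tool pointing down it reaches from about 425 to 925 mm from the base axis. Payload 6.8 kg.
Tool frame: the origin (TCP) lies on the front face of the gripper's body, between the roots of the fingers; the fingertips stand 80 mm ahead of it and the grasp point (between the pads) lies 61 mm ahead of it; z points along the fingers, x is the direction in which the jaws open and shut, and the axes are right-handed (so a half turn about z gives the same grasp; the last joint's range is limited). The gripper opens to 88 mm and grips with 3 to 60 N. Pads are 20 mm wide; open, the fingers measure 115 mm over their backs; the gripper's body (75 mm by 178 mm) begins 61 mm behind the grasp point.
Start: joints at [-1.353, 0.477, 0.022, 1.555, -0.011, 1.109, -0.083], TCP at [216.042, 639.508, 302.664] pointing down, gripper open.
Joint ranges: [-2.96, 2.96], [-0.34, 2.1], [-1.41, 1.46], [0.24, 2.44], [-1.37, 4.51], [0.17, 1.92], [-2.96, 2.96]. Speed limits (rad/s): [2.39, 2.39, 3.14, 3.14, 3.14, 3.14, 3.14].

## Interface

Orientations are given as a unit quaternion [w, x, y, z].
In Python, from station import state, snapshot, camera_model, job_done gives the robot as it stands.
- The arm moves only by the tool play_rows, never from a script. Its argument "motion" is a list that holds one entry, the list of rows, each a list of 6 numbers: the shift along the tool's x, y, z in m, then the turn, a rotation vector about the tool's x, y, z in degrees. In form: [[[dx, dy, dz, ax, ay, az], ...]]. A call has 1 to 5 rows; each row is the pose to reach, as a shift and turn from the pose commanded when the call began, along the tool's axes at that moment; what a row does not reach only later rows make up. A row lasts 1/12 s, in which the tool goes at most 41.7 mm and 7.16 degrees, less where a joint would pass 70% of its speed; a pose out of reach is approached as far as the arm can. A call with a gripper value outside its range is refused whole. "jaw" is the finger opening in m, from 0 to 0.0878, set as the call begins (left out, the last holds). The fingers move at their own pace and stop on an object; "grip_force" is the grip in N (left out, the last holds). Time passes only in rows, so rows that repeat a pose let the fingers close. It gives the time, the measured TCP pose, the force and the opening at its end, in the units of the state.
- state(): the state, without advancing time (a new reading comes with each control period).
- snapshot(name): name is "scene" or "top"; returns (picture, depth): 400x640x3 uint8, blue, green, red; 400x640 float32, mm along the optical axis (not along the pixel's ray), 0 where there is no reading.
- camera_model(name): a dict with "fx", "fy", "cx", "cy" (pixels), "distortion" ([k1, k2, p1, p2, k3] as OpenCV has them; the pictures are not rectified), "R" (3x3) and "t" (3): a world point X has camera coordinates R X + t. Camera axes: x right, y down, z forward; pixel columns grow to the right and rows downward; lengths in mm; the calibration is good to about 2 mm. A picture is of the moment at which its call begins. camera_model takes no time and is no camera call.
- job_done(): hands the job in, once; it reports no verdict.
The state is a dict: "time_s": time; "q": joint angles; "joint_velocities": joint speeds; "joint_torque": joint torques, N m; "position": TCP position; "tcp_rot": TCP orientation; "force": force on the tool from outside, world axes, zero at the start; "torque": the same for the moment, N m; "gripper_width": finger opening in mm.
Only numpy, scipy, OpenCV 4.12 (cv2) and the standard library are available. Lean on these libraries where they do the work, as an engineer would, in place of code of your own. Each camera call takes 0.05 s, during which the arm holds its last target.

## Task

The gearmotor of the dough kneader is on the kitchen table for repair. Press the loose steel key fully down into the keyseat of its output shaft and let go of it, then slide the toothed pulley onto the shaft, boss outwards and keyway over the key, feeling your way without forcing it, and push it home until it bears firmly (10 to 30 N) against the shaft's shoulder. Let go, and leave the mug, screwdriver and torch where they are.

Things in the scene. Friction and masses are not known exactly. Their poses are not given: they have to be found in the camera images.
- drive: Gearmotor on its foot plate, fixed to the table: aluminium right-angle gearbox 88 mm wide, its front 21 mm behind the shoulder face, its top 130 mm above the table; grey motor (top 90 mm) low on its -y side, out to y = -161 mm. Origin on the table under the shoulder face; x points into the gearbox.
- shaft: Steel output shaft, 32 mm thick, level, 85 mm above the table. Origin on its axis at the shoulder face, x along it into the gearbox, z square to it through the middle of the keyseat. It stands out 56 mm to -x; the last 3 mm are chamfered to 28 mm. The gears hold it, so it cannot be turned; the keyseat may have stopped up to 0.3 rad to either side of straight up.
- shoulder (a point): Shoulder of the shaft, a collar 41 mm across. Origin on the axis in its front face, axes as shaft: x is the way the pulley is pushed until its plain face meets this face. Part of the shaft.
- keyseat (a point): Middle of the floor of the keyseat, the slot along the upper side of the shaft: 38 mm long (x), 11 mm wide (y), closed at both ends, from 5 to 43 mm in front of the shoulder; the outer 13 mm of shaft are plain and round. The floor is 11 mm from the shaft axis, 5 mm below the crown. Axes as shaft, z pointing out of the slot.
- key_mid (a point): Centre of the loose key, a square-ended steel bar 36 mm long (x), 10 mm wide (y), 8 mm high (z), edges chamfered 0.8 mm, 23 g, lying flat on a 4 mm sheet of brown card. Seated, its centre is 4 mm above the keyseat's floor and its top 3 mm above the crown of the shaft. Either end may point to the gearbox.
- pulley_mid (a point): Centre, on the axis, of the toothed part of the loose aluminium pulley: 58 mm across, 36 mm long (x -18 to +18 mm), then a boss 46 mm across (x -26 to -18). 0.18 to 0.28 kg. x is the axis, from boss to plain face, and must point into the gearbox. z points from the axis to the keyway. It lies axis level, keyway up, axis 47 mm above the table. Grip it across the teeth.
- pulley_face (a point): Centre of the pulley's plain end face, 18 mm from pulley_mid along x, same axes; it bears on the shoulder when home. Bore 33 mm, 44 mm long, right through, with a keyway 11.2 mm wide reaching 20 mm from the axis: on the shaft it has about 0.5 mm of play all round, over the key 0.6 mm to each side.
- cradle: Plywood board 150 x 130 x 9 mm, fixed, with two wooden strips (along x, 12 x 12 mm, 110 mm long, 26 mm apart, tops 21 mm above the table, outer edges 25 mm either side of the middle) that keep the pulley from rolling. Origin on the table under its centre.
- mug: Beige mug, 84 mm across and 91 mm high, standing. To be left alone.
- screwdriver: Blue-handled screwdriver, 179 mm long (y), 22 mm high, lying. To be left alone.
- torch: Blue hand torch, 119 mm long (y), 37 mm thick, lying. To be left alone.
Things that resemble listed ones, but are neither listed nor needed, are in the scene too. Of the things like the part that bears pulley_mid, leave any that is brown; of the rest the smaller one is meant.

How it is judged:
By the outcome, as a careful person would: the job done as asked, in the order asked, and still so for the second after the job is handed in, with the robot touching nothing.
It also fails if it takes over 72 s, if anything falls off the work surface, if the arm or the gripper's body presses on something with over 40 N, if the wrist force passes 120 N, or if a joint passes its speed limit or range.

## Working session

There is one attempt and no reset: what is moved stays moved. The work goes in short steps, Python scripts to look and compute and a tool call to move; the robot and the scene stay as the last step left them, time stands still between calls to the robot, and variables do not carry over. Pictures are saved under pics/ and viewed, and the job is handed in when it is done.

Besides the shell and the picture viewer there is one more tool, called after "Request:" by a JSON object that holds its "name" and its "arguments", one argument or row to a line. play_rows: Moves the arm, as the interface text tells. Its arguments: {"type":"object","properties":{"motion":{"type":"array","items":{"type":"array","items":{"type":"array","items":{"type":"number"}}}},"jaw":{"type":"number"},"grip_force":{"type":"number"}},"required":["motion"]}

```bash
ls; mkdir -p pics
python3 - <<'E'
from station import state, snapshot, camera_model
import cv2, numpy as np
s=state()
for k,v in s.items(): print(k,v)
for n in ("scene","top"):
    im,d=snapshot(n); cv2.imwrite(f"pics/{n}0.png",im); np.save(f"{n}0.npy",d)
    m=camera_model(n); print(n,m)
E
```

```text
pics
time_s 0.0
q [-1.35312552  0.47776161  0.02233895  1.5564365  -0.01150764  1.1092955
 -0.0831238 ]
joint_velocities [ 0.00027661 -0.00105116  0.00058866  0.00062292  0.00063334 -0.00192927
 -0.00287161]
joint_torque [ 5.13432060e-04 -5.82842195e+01  1.53516322e+00 -2.72604078e+01
 -5.42329880e-02  1.69981801e-02  1.45663671e-04]
position [215.88296358 639.06579568 301.71370694]
tcp_rot [ 5.65683353e-04  8.12416957e-01  5.83076241e-01 -6.82485483e-04]
force [-0.32590824 -0.03749146 -0.02574885]
torque [-0.02112519  0.06954259  0.03552311]
gripper_width 87.67934939721881
scene {'fx': 392.27773748669125, 'fy': 392.27773748669125, 'cx': 318.1913533967272, 'cy': 196.45964572897697, 'distortion': array([-0.03104534,  0.        ,  0.        ,  0.        ,  0.        ]), 'R': array([[ 0.92296619, -0.38470473,  0.01164828],
       [-0.27815453, -0.6876422 , -0.67065509],
       [ 0.26601404,  0.61575195, -0.74167787]]), 't': array([-509.26019955,  191.39304878, 1007.41125391])}
top {'fx': 401.60746029756905, 'fy': 401.60746029756905, 'cx': 317.1298867058252, 'cy': 195.30458789021196, 'distortion': array([-0.04226695,  0.        ,  0.        ,  0.        ,  0.        ]), 'R': array([[ 0.00169196, -0.99946414, -0.03268901],
       [-0.99585093,  0.00129014, -0.09099049],
       [ 0.09098391,  0.03270733, -0.99531511]]), 't': array([ -33.23844866,  543.5387621 , 1122.39453833])}
```

View pics/scene0.png

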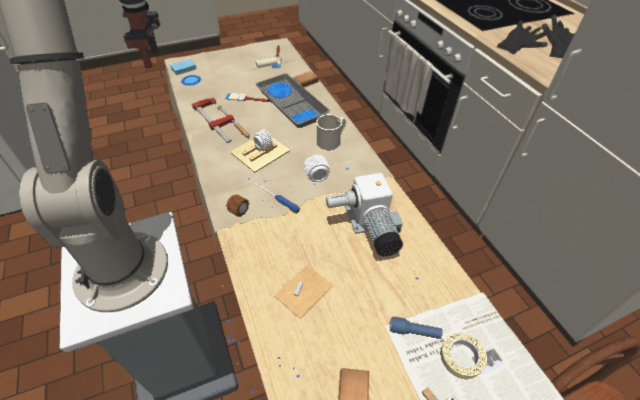

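View pics/top0.png

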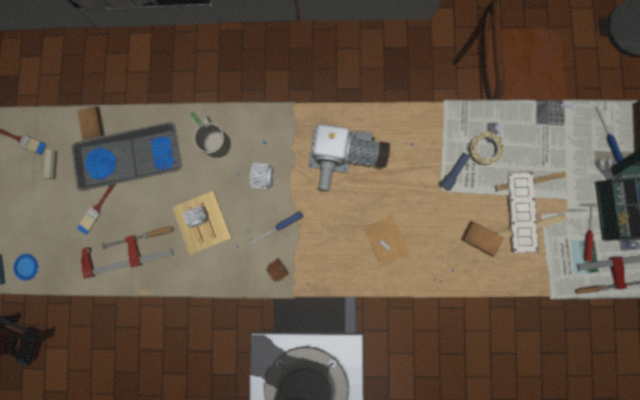

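```bash
cat > h.py <<'E'
import numpy as np, cv2
from station import state, snapshot, camera_model
from scipy.spatial.transform import Rotation as Ro
def cam(n):
    m=camera_model(n); K=np.array([[m['fx'],0,m['cx']],[0,m['fy'],m['cy']],[0,0,1.]])
    return K,np.array(m['distortion']),np.array(m['R']),np.array(m['t'])
def proj(n,X):
    K,D,R,t=cam(n); X=np.atleast_2d(np.asarray(X,float))
    return cv2.projectPoints(X.reshape(-1,1,3),cv2.Rodrigues(R)[0],t,K,D)[0].reshape(-1,2)
def rays(n,uv):
    K,D,R,t=cam(n); uv=np.asarray(uv,float).reshape(-1,1,2)
    p=cv2.undistortPoints(uv,K,D).reshape(-1,2); d=np.c_[p,np.ones(len(p))]
    return -R.T@t, d@R      # origin, world dirs per unit optical depth
def onplane(n,uv,z):
    o,d=rays(n,uv); s=(z-o[2])/d[:,2]; return o+d*s[:,None]
def cloud(n,d):
    v,u=np.mgrid[0:400,0:640]; o,r=rays(n,np.c_[u.ravel(),v.ravel()])
    X=o+r*d.reshape(-1,1); X[d.ravel()==0]=np.nan; return X.reshape(400,640,3)
def tri(uv1,uv2):
    o1,d1=rays('scene',uv1); o2,d2=rays('top',uv2); d1=d1[0];d2=d2[0]
    A=np.c_[d1,-d2]; s=np.linalg.lstsq(A,o2-o1,rcond=None)[0]
    a=o1+d1*s[0]; b=o2+d2*s[1]; return (a+b)/2, np.linalg.norm(a-b)
def crop(im,u0,v0,u1,v1,k,name):
    c=im[v0:v1,u0:u1]; cv2.imwrite(name,cv2.resize(c,None,fx=k,fy=k,interpolation=cv2.INTER_CUBIC))
def st():
    s=state(); R=Ro.from_quat(np.roll(s['tcp_rot'],-1)).as_matrix()
    return s,np.array(s['position']),R
E
python3 - <<'E'
from h import *
a=cv2.imread('pics/scene0.png'); b=cv2.imread('pics/top0.png')
crop(a,220,110,420,260,4,'pics/s_c1.png')
crop(b,160,110,410,290,3,'pics/t_c1.png')
crop(a,260,250,360,330,8,'pics/s_c2.png')
for n in('scene','top'):
    d=np.load(f'{n}0.npy'); X=cloud(n,d)
    for uv in ([(300,289),(263,140),(316,168),(237,206),(340,200),(376,185)] if n=='scene' else [(385,245),(195,214),(260,176),(277,270),(325,175),(330,140)]):
        print(n,uv,X[uv[1],uv[0]].round(1))
E
```

```text
scene (300, 289) [ 407.7 -228.4    9.2]
scene (263, 140) [478.7 291.   61.1]
scene (316, 168) [587.  103.5  63.5]
scene (237, 206) [329.5  56.4  51.3]
scene (340, 200) [585.5 -67.8  97.9]
scene (376, 185) [685.1 -77.9 126.8]
top (385, 245) [ 402.6 -225.6   15. ]
top (195, 214) [487.8 303.4  70.1]
top (260, 176) [593.5 124.1  68. ]
top (277, 270) [335.2  75.3  58.2]
top (325, 175) [591.3 -56.6  99.3]
top (330, 140) [679.8 -70.1 128.9]
```

View pics/s_c1.png

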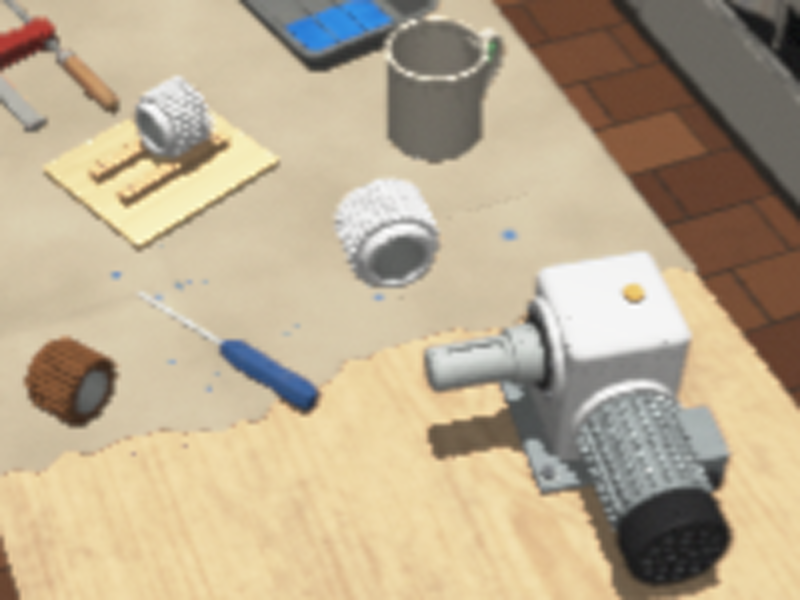

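View pics/t_c1.png

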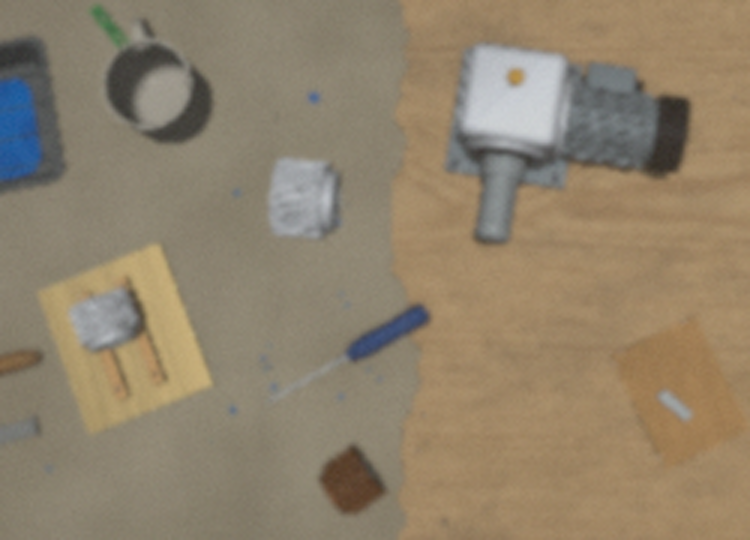

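View pics/s_c2.png

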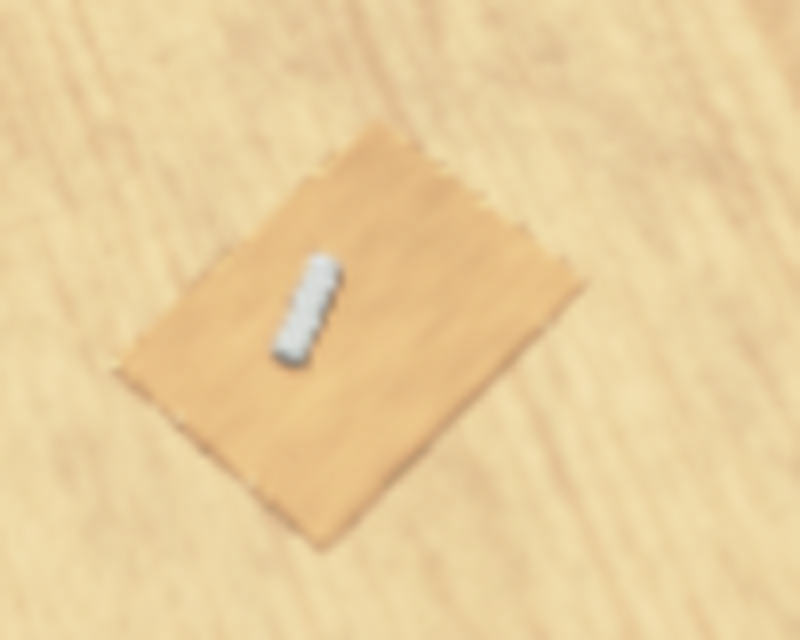

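Run:
```python
from h import *
for n in('scene','top'):
    I=[];D=[]
    for i in range(6):
        im,d=snapshot(n); I.append(im.astype(float)); d=d.copy(); d[d==0]=np.nan; D.append(d)
    I=np.mean(I,0); D=np.array(D)
    print(n,'depth std',np.nanmedian(np.nanstd(D,0)))
    cv2.imwrite(f'pics/{n}_avg.png',I.clip(0,255).astype('uint8')); np.save(f'{n}_d.npy',np.nan_to_num(np.nanmedian(D,0)))
a=cv2.imread('pics/scene_avg.png'); b=cv2.imread('pics/top_avg.png')
A=[cv2.resize(c,(390,390),interpolation=cv2.INTER_CUBIC) for c in (a[115:175,230:290],b[185:245,165:225])]
cv2.imwrite('pics/pul.png',np.hstack(A))
A=[cv2.resize(c,(390,390),interpolation=cv2.INTER_CUBIC) for c in (a[175:225,320:370],b[145:195,305:355])]
cv2.imwrite('pics/shaft.png',np.hstack(A))
print(state()['time_s'])
```

```text
scene depth std 2.3086374
top depth std 2.5221
0.7
```

View pics/pul.png

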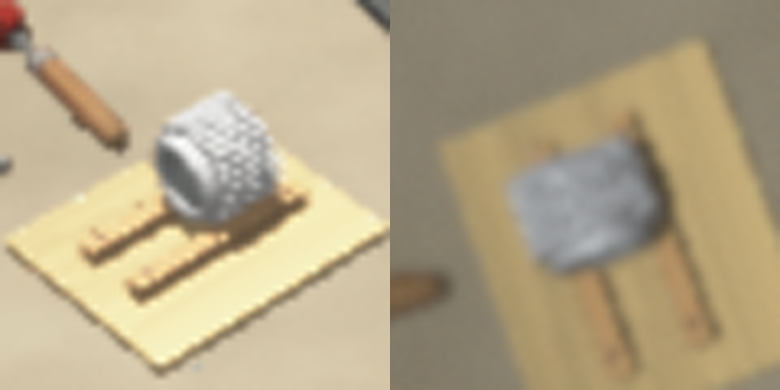

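View pics/shaft.png

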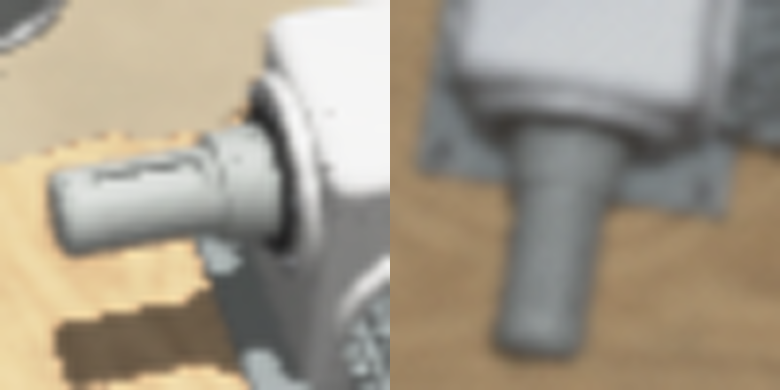

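Run:
```python
from h import *
a=cv2.imread('pics/scene_avg.png'); b=cv2.imread('pics/top_avg.png')
def en(c,k):
    g=cv2.cvtColor(c,cv2.COLOR_BGR2GRAY); g=cv2.resize(g,None,fx=k,fy=k,interpolation=cv2.INTER_CUBIC)
    return cv2.createCLAHE(3,(3,3)).apply(g)
cv2.imwrite('pics/e1.png',np.hstack([en(a[183:219,322:362],10),en(b[150:196,310:346],360/46)[:360]]))
for n in('scene','top'):
    X=cloud(n,np.load(f'{n}_d.npy'))
    # table plane check
    for uv in ([(250,250),(330,240),(250,170),(300,300),(310,140)] if n=='scene' else [(340,230),(240,240),(385,230),(430,190),(260,220)]):
        p=X[uv[1]-3:uv[1]+4,uv[0]-3:uv[0]+4].reshape(-1,3); print(n,uv,np.nanmean(p,0).round(1))
```

```text
scene (250, 250) [326.3 -63.6   0.4]
scene (330, 240) [ 5.392e+02 -1.146e+02  5.000e-01]
scene (250, 170) [411.5 232.8   2.8]
scene (300, 300) [ 397.9 -253.8    4.4]
scene (310, 140) [6.468e+02 3.021e+02 6.000e-01]
top (340, 230) [ 4.45e+02 -9.86e+01  4.00e-01]
top (240, 240) [415.4 191.7   1.4]
top (385, 230) [ 445.1 -227.6    4.3]
top (430, 190) [ 5.608e+02 -3.600e+02  4.000e-01]
top (260, 220) [473.6 134.1   0.9]
```

View pics/e1.png

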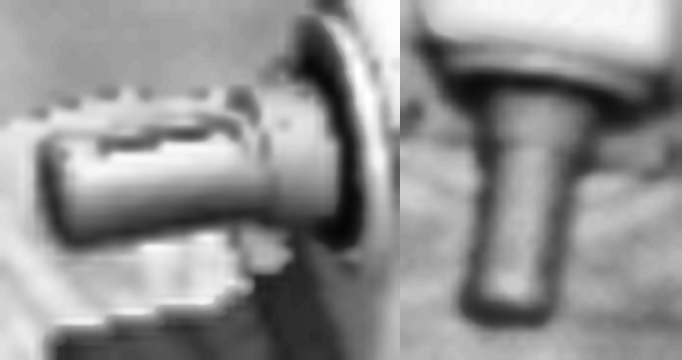

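Run:
```python
from h import *
a=cv2.imread('pics/scene_avg.png'); b=cv2.imread('pics/top_avg.png')
cv2.imwrite('pics/e2.png',cv2.resize(a[184:212,324:366],None,fx=18,fy=18,interpolation=cv2.INTER_NEAREST))
for c in (330,335,340,345,350): print(c,[tuple(int(x) for x in a[r,c]) for r in range(186,212)])
for r in range(160,190,3): print(r,[tuple(int(x) for x in b[r,c]) for c in range(314,336)])
```

```text
330 [(162, 192, 206), (162, 191, 206), (162, 191, 205), (160, 190, 204), (161, 190, 205), (162, 191, 207), (162, 194, 212), (160, 206, 230), (166, 214, 236), (172, 216, 235), (188, 203, 210), (213, 216, 214), (217, 220, 218), (221, 224, 222), (221, 223, 221), (210, 214, 210), (197, 202, 198), (183, 187, 182), (162, 165, 161), (137, 140, 137), (109, 112, 110), (98, 110, 120), (134, 175, 209), (149, 196, 229), (150, 199, 230), (150, 200, 231)]
335 [(163, 192, 206), (162, 191, 205), (162, 191, 205), (163, 192, 207), (163, 192, 208), (162, 192, 211), (155, 197, 224), (157, 205, 232), (160, 204, 230), (178, 200, 214), (186, 192, 191), (149, 152, 149), (216, 219, 216), (219, 222, 219), (214, 217, 214), (196, 201, 196), (181, 185, 182), (161, 165, 162), (133, 136, 133), (111, 113, 112), (97, 108, 116), (135, 173, 203), (155, 206, 233), (153, 202, 232), (148, 197, 229), (151, 200, 230)]
340 [(162, 191, 205), (163, 191, 206), (163, 192, 207), (164, 193, 209), (164, 193, 209), (164, 193, 209), (162, 194, 213), (165, 209, 232), (176, 200, 214), (191, 197, 196), (136, 139, 137), (213, 216, 214),
[... 4086 characters left out ...]
 158), (100, 130, 154), (97, 118, 136), (100, 108, 114), (111, 114, 112), (126, 127, 122), (135, 135, 131), (138, 138, 134), (141, 141, 135), (142, 142, 137), (138, 138, 133), (126, 126, 122), (113, 114, 111), (106, 111, 114), (100, 116, 127), (100, 127, 147), (99, 131, 157), (100, 132, 159), (98, 130, 157), (96, 129, 155)]
187 [(105, 139, 164), (104, 136, 161), (99, 131, 154), (92, 117, 137), (88, 101, 110), (97, 102, 102), (113, 114, 111), (125, 125, 122), (132, 132, 128), (138, 138, 134), (144, 144, 139), (141, 141, 136), (134, 134, 130), (127, 128, 124), (117, 119, 117), (105, 114, 119), (101, 120, 136), (103, 132, 153), (103, 135, 160), (105, 138, 163), (104, 139, 164), (106, 140, 165)]
```

View pics/e2.png

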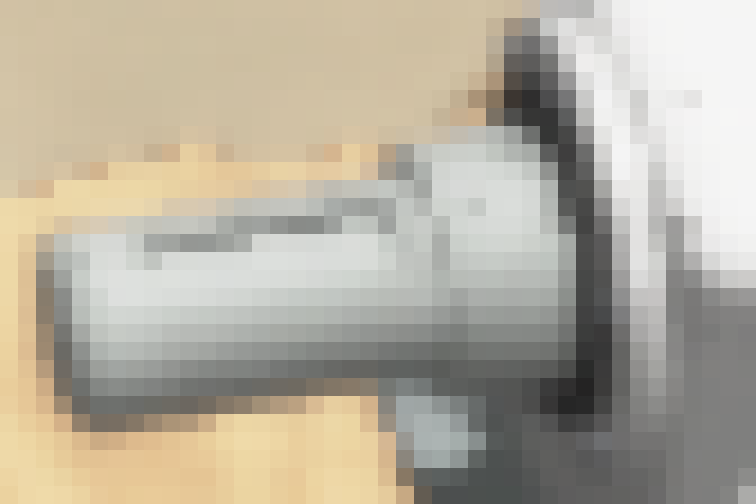

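Run:
```python
from h import *
for n in('scene','top'):
    I=[];D=[]
    for i in range(16):
        im,d=snapshot(n); I.append(im.astype(float)); d=d.copy(); d[d==0]=np.nan; D.append(d)
    np.save(f'{n}_I.npy',np.mean(I,0)); np.save(f'{n}_d.npy',np.nan_to_num(np.nanmean(D,0)))
b=np.load('top_I.npy'); a=np.load('scene_I.npy')
def edge(prof,bg_is_high=True,th=28):
    out=[]
    for i in range(len(prof)-1):
        p,q=prof[i]-th,prof[i+1]-th
        if p*q<0: out.append(i+p/(p-q))
    return out
mid=[]
print('top')
for r in range(168,189):
    s=b[r,310:342,2]-b[r,310:342,0]; e=[310+x for x in edge(s)]; print(r,np.round(e,2)); 
    if len(e)>=2: mid.append(((e[0]+e[1])/2 if len(e)==2 else np.nan,r))
print('scene')
for c in range(328,346):
    s=a[185:215,c,2]-a[185:215,c,0]; print(c,np.round([185+x for x in edge(s,th=24)],2))
print(state()['time_s'])
```

```text
top
168 [316.44]
169 [319.64]
170 [320.02]
171 [320.18 333.89 334.69]
172 [320.32 332.36]
173 [320.24 331.88]
174 [319.9  331.66]
175 [319.67 331.56]
176 [319.59 331.4 ]
177 [319.5  331.22]
178 [319.43 331.04]
179 [319.29 330.82]
180 [319.11 330.68]
181 [318.93 330.61]
182 [318.69 330.41]
183 [318.56 330.21]
184 [318.44 330.02]
185 [318.26 329.83]
186 [317.92 329.73]
187 [317.76 329.65]
188 [317.85 329.49]
scene
328 [196.48 206.49]
329 [196.34 207.07]
330 [195.97 207.04]
331 [195.77 206.75]
332 [195.69 206.49]
333 [195.53 206.33]
334 [195.47 206.28]
335 [195.39 206.11]
336 [194.98 205.82]
337 [194.75 205.68]
338 [194.63 205.47]
339 [194.52 205.33]
340 [194.42 205.23]
341 [193.99 205.05]
342 [193.79 204.84]
343 [193.73 204.75]
344 [193.61 204.93]
345 [192.87 206.95]
2.3
```

```bash
cat > ax.py <<'E'
from h import *
from scipy.optimize import least_squares
a=np.load('scene_I.npy'); b=np.load('top_I.npy')
def cr(p,th):
    return [i+(p[i]-th)/(p[i]-p[i+1]) for i in range(len(p)-1) if (p[i]-th)*(p[i+1]-th)<0]
T=[];S=[]
for r in range(174,187):
    e=[310+x for x in cr(b[r,310:342,2]-b[r,310:342,0],28)]; T.append((e[0],r,1)); T.append((e[-1],r,-1))
for c in range(330,344):
    e=[185+x for x in cr(a[185:215,c,2]-a[185:215,c,0],24)]; S.append((c,e[0],1)); S.append((c,e[-1],-1))
T=np.array(T);S=np.array(S)
ot,dt=rays('top',T[:,:2]); os_,ds=rays('scene',S[:,:2])
def dist(o,d,p,ax):
    n=np.cross(d,ax); n/=np.linalg.norm(n,axis=1)[:,None]; return (p-o)@n.T if 0 else n@(p-o)
def res(v,sc=True,tp=True):
    y,psi,h,bt,bs=v; p=np.array([590,y,h]); ax=np.array([np.cos(psi),np.sin(psi),0])
    r=[]
    x=dist(ot,dt,p,ax); r.append(np.abs(x)-16-bt + 0); 
    x2=dist(os_,ds,p,ax); r.append(np.abs(x2)-16-bs)
    return np.concatenate(r)
f=least_squares(res,[-62,-0.17,85,0,0]); print(f.x.round(4),np.sqrt(np.mean(f.fun**2)), f.fun.round(2))
for hh in (85,):
    # per camera with h fixed
    g=least_squares(lambda v:res([v[0],v[1],hh,v[2],0])[:len(T)],[-62,-.17,0]); print('top only',g.x.round(4))
    g=least_squares(lambda v:res([v[0],v[1],hh,0,v[2]])[len(T):],[-62,-.17,0]); print('scene only',g.x.round(4))
E
python3 ax.py
```

```text
[-57.7353  -0.1574  86.4397  -0.3817  -1.4575] 0.20715075402478877 [ 0.24 -0.    0.41  0.16  0.21  0.15  0.01  0.1  -0.23  0.05 -0.28 -0.13
 -0.23 -0.06 -0.18  0.17  0.04  0.05 -0.06 -0.06 -0.17 -0.13 -0.12 -0.23
  0.36 -0.06  0.13  0.24  0.22 -0.05 -0.04 -0.28 -0.06 -0.23 -0.37  0.11
 -0.61  0.12  0.02 -0.17  0.17 -0.09  0.03 -0.16 -0.12 -0.06 -0.32  0.13
  0.36  0.13  0.45  0.04  0.14  0.27]
top only [-57.6923  -0.158   -0.3624]
scene only [-56.4973  -0.1566  -1.4327]
```

```bash
cat > end.py <<'E'
from h import *
from ax import cr
a=np.load('scene_I.npy'); b=np.load('top_I.npy')
ax=np.array([np.cos(-.157),np.sin(-.157),0]); n=np.array([-ax[1],ax[0],0])
p0=np.array([590,-57.5,85])
# sample along axis at given height z-> project and sample image sat & gray
def samp(img,cam_,P):
    uv=proj(cam_,P).astype(np.float32); return cv2.remap(img.astype(np.float32),uv[:,0].reshape(1,-1),uv[:,1].reshape(1,-1),cv2.INTER_CUBIC)[0]
s=np.arange(-75,30,1.)
for c,img in(('top',b),('scene',a)):
    for z in (71,):
        P=p0+s[:,None]*ax+[0,0,z-85]; v=samp(img,c,P); sat=v[:,2]-v[:,0]
        print(c,'sat end crossing s at z=71',[round(s[0]+x,2) for x in cr(sat,28)])
# gray along crown for scene at several angles
for c,img in(('top',b),('scene',a)):
  for th in (-40,-20,0):
    t=np.radians(th); P=p0+s[:,None]*ax+16*(np.sin(t)*n+np.cos(t)*np.array([0,0,1])); v=samp(img,c,P).mean(1)
    print(c,th,[(int(x),int(y)) for x,y in zip(s[50::2],v[50::2])])
E
python3 end.py | tail -8
```

```text
top sat end crossing s at z=71 [np.float64(-38.02)]
scene sat end crossing s at z=71 [np.float64(-34.76)]
top -40 [(-25, 119), (-23, 116), (-21, 115), (-19, 114), (-17, 114), (-15, 116), (-13, 117), (-11, 117), (-9, 117), (-7, 116), (-5, 115), (-3, 114), (-1, 114), (1, 115), (3, 116), (5, 116), (7, 116), (9, 116), (11, 116), (13, 116), (15, 116), (17, 116), (19, 116), (21, 118), (23, 123), (25, 127), (27, 129), (29, 130)]
top -20 [(-25, 138), (-23, 136), (-21, 134), (-19, 134), (-17, 134), (-15, 134), (-13, 134), (-11, 135), (-9, 136), (-7, 136), (-5, 135), (-3, 134), (-1, 133), (1, 133), (3, 133), (5, 133), (7, 133), (9, 132), (11, 132), (13, 131), (15, 132), (17, 132), (19, 132), (21, 133), (23, 135), (25, 138), (27, 139), (29, 140)]
top 0 [(-25, 143), (-23, 138), (-21, 136), (-19, 135), (-17, 136), (-15, 138), (-13, 139), (-11, 140), (-9, 140), (-7, 140), (-5, 140), (-3, 140), (-1, 139), (1, 138), (3, 139), (5, 139), (7, 139), (9, 139), (11, 139), (13, 141), (15, 142), (17, 142), (19, 139), (21, 138), (23, 140), (25, 142), (27, 143), (29, 143)]
scene -40 [(-25, 202), (-23, 200), (
[... 227 characters left out ...]
7), (21, 180), (23, 193), (25, 195), (27, 197), (29, 199)]
scene -20 [(-25, 224), (-23, 223), (-21, 222), (-19, 221), (-17, 221), (-15, 222), (-13, 223), (-11, 224), (-9, 223), (-7, 221), (-5, 221), (-3, 220), (-1, 220), (1, 220), (3, 222), (5, 222), (7, 221), (9, 221), (11, 214), (13, 199), (15, 190), (17, 199), (19, 191), (21, 177), (23, 201), (25, 215), (27, 215), (29, 216)]
scene 0 [(-25, 205), (-23, 182), (-21, 174), (-19, 173), (-17, 158), (-15, 150), (-13, 151), (-11, 155), (-9, 155), (-7, 172), (-5, 179), (-3, 162), (-1, 146), (1, 137), (3, 138), (5, 148), (7, 169), (9, 177), (11, 166), (13, 156), (15, 174), (17, 196), (19, 181), (21, 192), (23, 215), (25, 212), (27, 208), (29, 212)]
```

```bash
cat >> end.py <<'E'
print('---')
for y0,h0 in ((-57.7,85),(-56.5,85),(-57.7,86.4)):
  p0=np.array([590,y0,h0])
  for c,img in(('scene',a),('top',b)):
    out=[]
    for th in range(-60,61,4):
        t=np.radians(th); s1=np.arange(-18,11,1.); s2=np.arange(-33,-26,1.)
        f=lambda s:samp(img,c,p0+s[:,None]*ax+16*(np.sin(t)*n+np.cos(t)*np.array([0,0,1]))).mean()
        out.append((th,int(f(s1)),int(f(s2))))
    print(y0,h0,c,out)
for c in('scene','top'):
    X=cloud(c,np.load(f'{c}_d.npy')).reshape(-1,3); p0=np.array([590,-57.7,85.])
    q=X-p0; S=q@ax; N=q@n; Z=q[:,2]; r=np.hypot(N,Z); th=np.degrees(np.arctan2(N,Z))
    for nm,lo,hi in(('slot',-20,12),('plain',-34,-25),('all',-34,12)):
        m=(S>lo)&(S<hi)&(r<22)&(r>6)
        print(c,nm,[(t,m2.sum(),round(float(np.nanmean(r[m2])),1)) for t in range(-60,60,10) for m2 in [m&(th>=t)&(th<t+10)] if m2.sum()])
E
python3 end.py | sed -n '/---/,$p'
```

```text
---
-57.7 85 scene [(-60, 161, 166), (-56, 170, 174), (-52, 178, 182), (-48, 185, 190), (-44, 192, 195), (-40, 199, 201), (-36, 207, 205), (-32, 213, 210), (-28, 217, 214), (-24, 219, 216), (-20, 221, 218), (-16, 222, 219), (-12, 217, 219), (-8, 201, 219), (-4, 177, 216), (0, 159, 213), (4, 153, 211), (8, 159, 211), (12, 170, 211), (16, 181, 210), (20, 188, 208), (24, 192, 205), (28, 194, 203), (32, 194, 200), (36, 195, 199), (40, 195, 197), (44, 195, 196), (48, 195, 196), (52, 195, 196), (56, 195, 196), (60, 195, 196)]
-57.7 85 top [(-60, 110, 113), (-56, 110, 113), (-52, 110, 114), (-48, 111, 116), (-44, 113, 118), (-40, 115, 120), (-36, 118, 123), (-32, 122, 126), (-28, 126, 129), (-24, 130, 132), (-20, 133, 136), (-16, 136, 139), (-12, 138, 142), (-8, 139, 144), (-4, 139, 144), (0, 139, 144), (4, 138, 142), (8, 137, 140), (12, 136, 138), (16, 134, 135), (20, 131, 132), (24, 129, 129), (28, 126, 125), (32, 122, 121), (36, 118, 118), (40, 114, 113), (44, 111, 110), (48, 109, 107), (52, 107, 105), (56, 107, 104), (60, 107, 104)]
-56.5 85 scene [(-60, 169, 173), (-56, 177, 180), (-52
[... 3136 characters left out ...]
), 15.4), (40, np.int64(5), 15.2), (50, np.int64(7), 14.9)]
top plain [(-60, np.int64(4), 17.1), (-50, np.int64(3), 17.1), (-40, np.int64(3), 17.2), (-30, np.int64(3), 16.5), (-20, np.int64(5), 16.6), (-10, np.int64(3), 16.7), (0, np.int64(3), 16.1), (10, np.int64(3), 16.1), (20, np.int64(3), 15.9), (30, np.int64(2), 15.5), (40, np.int64(1), 14.7), (50, np.int64(2), 14.9)]
top all [(-60, np.int64(14), 17.2), (-50, np.int64(22), 15.8), (-40, np.int64(20), 14.2), (-30, np.int64(13), 13.3), (-20, np.int64(16), 13.2), (-10, np.int64(12), 13.0), (0, np.int64(18), 15.7), (10, np.int64(17), 16.0), (20, np.int64(14), 15.7), (30, np.int64(14), 15.4), (40, np.int64(7), 15.2), (50, np.int64(10), 14.9)]
```

```bash
cat > slot.py <<'E'
from h import *
psi=-.157; ax=np.array([np.cos(psi),np.sin(psi),0]); n=np.array([-ax[1],ax[0],0])
for c in('scene','top'):
    X=cloud(c,np.load(f'{c}_d.npy')).reshape(-1,3); p0=np.array([590,-57.7,85.])
    q=X-p0; S=q@ax; N=q@n; Z=q[:,2]; r=np.hypot(N,Z); th=np.arctan2(N,Z)
    # cylinder re-fit: points clear of the slot
    m=(S>-34)&(S<12)&(r<20)&(r>13.5)&((th>.15)|(th<-.8)|(S<-25))&(abs(th)<1.5)
    A=np.c_[2*N[m],2*Z[m],np.ones(m.sum())]; y=N[m]**2+Z[m]**2
    from scipy.optimize import least_squares
    g=least_squares(lambda v:np.hypot(N[m]-v[0],Z[m]-v[1])-16,[0,0],loss='soft_l1'); print(c,'cyl offset N,Z',g.x.round(2),m.sum(),'rms',np.sqrt(np.mean(g.fun**2)).round(2))
    N2=N-g.x[0];Z2=Z-g.x[1]; r2=np.hypot(N2,Z2)
    f=(S>-20)&(S<11)&(r2<13)&(r2>9)&(Z2>0)
    P=np.c_[N2[f],Z2[f]]; 
    h=least_squares(lambda v:P@np.array([np.sin(v[0]),np.cos(v[0])])-v[1],[-.2,11],loss='soft_l1'); print(' floor roll',h.x.round(3),f.sum(),'mean th',np.arctan2(*P.mean(0)).round(3), 'free normal')
    h2=least_squares(lambda v:P@np.array([np.sin(v[0]),np.cos(v[0])])-11.0,[-.2],loss='soft_l1'); print(' roll with floor=11',h2.x.round(3))
    t=(P@np.array([np.cos(-.25),-np.sin(-.25)])); print(' lateral in slot frame(-.25): ',np.sort(t).round(1))
    e=(S>-25)&(S<20)&(abs(th)<.6); o=np.argsort(S[f]); print(' floor S range',S[f].min().round(1),S[f].max().round(1))
    big=(r2<13)&(r2>9)&(Z2>0)&(abs(S)<40); print(' S of deep pts',np.sort(S[big]).round(1)[[0,1,2,3,-4,-3,-2,-1]])
E
python3 slot.py
```

```text
scene cyl offset N,Z [0.03 0.48] 105 rms 0.49
 floor roll [-0.215 11.081] 35 mean th -0.17 free normal
 roll with floor=11 [-0.222]
 lateral in slot frame(-.25):  [-3.5 -3.5 -3.1 -3.1 -2.6 -2.5 -2.  -1.7 -1.3 -1.2 -1.1 -0.9 -0.3 -0.2
 -0.   0.2  0.8  0.8  0.8  1.4  1.7  2.2  2.4  2.4  2.6  3.   3.3  3.6
  4.1  4.1  4.6  4.8  5.   5.2  5.6]
 floor S range -19.9 10.2
 S of deep pts [-36.1 -36.1 -36.  -35.9  11.6  12.7  13.5  14.5]
top cyl offset N,Z [-1.33  0.37] 126 rms 0.34
 floor roll [-0.295 10.823] 43 mean th -0.29 free normal
 roll with floor=11 [-0.294]
 lateral in slot frame(-.25):  [-5.5 -5.1 -5.1 -4.9 -4.6 -4.1 -4.  -3.5 -3.4 -3.  -2.9 -2.7 -2.4 -2.2
 -2.1 -1.6 -1.5 -1.2 -1.2 -0.7 -0.6 -0.4 -0.2  0.3  0.4  0.6  0.7  1.1
  1.1  1.3  1.6  2.   2.   2.4  2.5  2.8  2.9  3.3  3.4  3.6  4.   4.2
  4.2]
 floor S range -19.8 10.8
 S of deep pts [-37.3 -37.2 -37.2 -37.2  12.4  12.8  13.5  13.9]
```

```bash
cat > key.py <<'E'
from h import *
I={'scene':np.load('scene_I.npy'),'top':np.load('top_I.npy')}
box={'scene':(285,270,315,310),'top':(365,225,405,265)}
R={}
for c,(u0,v0,u1,v1) in box.items():
    im=I[c][v0:v1,u0:u1]; sat=im[:,:,2]-im[:,:,0]
    bg=np.median(sat); k=10
    s=cv2.resize(sat.astype(np.float32),None,fx=k,fy=k,interpolation=cv2.INTER_CUBIC)
    m=(s<(bg+s.min())/2).astype(np.uint8)
    cs=max(cv2.findContours(m,cv2.RETR_EXTERNAL,cv2.CHAIN_APPROX_NONE)[0],key=cv2.contourArea)
    pts=(cs.reshape(-1,2)+.5)/k-.5+[u0,v0]
    M=cv2.moments(m,True); 
    zs=cv2.moments(cs); cen=np.array([zs['m10']/zs['m00'],zs['m01']/zs['m00']])
    cen=(cen+.5)/k-.5+[u0,v0]
    print(c,'bg',bg.round(),'min',s.min().round(),'cen',cen.round(2)); R[c]=cen
    W=onplane(c,pts,12.)[:,:2].astype(np.float32); (cx,cy),(w,h),an=cv2.minAreaRect(W); print('  rect z=12: centre',round(cx,1),round(cy,1),'size',round(w,1),round(h,1),'ang',round(an,1))
    W=onplane(c,pts,8.)[:,:2].astype(np.float32); (cx,cy),(w,h),an=cv2.minAreaRect(W); print('  rect z=8: centre',round(cx,1),round(cy,1),'size',round(w,1),round(h,1),'ang',round(an,1))
    vis=I[c][v0:v1,u0:u1].clip(0,255).astype('uint8'); vis=cv2.resize(vis,None,fx=k,fy=k,interpolation=cv2.INTER_CUBIC); cv2.drawContours(vis,[cs],-1,(0,0,255),1); cv2.imwrite(f'pics/key_{c}.png',vis)
    # depth-based
    X=cloud(c,np.load(f'{c}_d.npy'))[v0:v1,u0:u1].reshape(-1,3); q=X[(X[:,2]>8.2)&(X[:,2]<16)]; print('  depth pts',len(q),q.mean(0).round(1),'z pct',np.percentile(q[:,2],[50,80]).round(1))
    card=X[X[:,2]<7]; print('  card z',np.median(card[:,2]).round(2))
    C=np.cov((q-q.mean(0))[:,:2].T); w,V=np.linalg.eigh(C); print('  dir',np.degrees(np.arctan2(V[1,1],V[0,1])).round(1),np.sqrt(w*12).round(1))
print('tri',tri(R['scene'],R['top']))
E
python3 key.py
```

```text
scene bg 96.0 min -6.0 cen [297.94 288.27]
  rect z=12: centre 403.4 -225.8 size 38.9 11.5 ang 48.9
  rect z=8: centre 404.1 -223.7 size 39.1 11.6 ang 48.9
  depth pts 59 [ 403.7 -226.6   12.3] z pct [12.4 12.9]
  card z 4.42
  dir 48.0 [10.6 37.9]
top bg 72.0 min -4.0 cen [384.47 244.57]
  rect z=12: centre 403.8 -224.7 size 36.9 12.7 ang 50.4
  rect z=8: centre 403.7 -225.2 size 37.0 12.8 ang 50.4
  depth pts 44 [ 403.1 -225.    12.1] z pct [12.2 12.6]
  card z 4.03
  dir -137.1 [10.  35.5]
tri (array([ 403.64923028, -224.84797686,    9.69728677]), np.float64(0.0758630329541856))
```

```bash
python3 -c "
import cv2,numpy as np
a=cv2.imread('pics/key_scene.png');b=cv2.imread('pics/key_top.png');print(a.shape,b.shape)
cv2.imwrite('pics/key_both.png',np.hstack([a,b]))"
```

```text
(400, 300, 3) (400, 400, 3)
```

View pics/key_both.png

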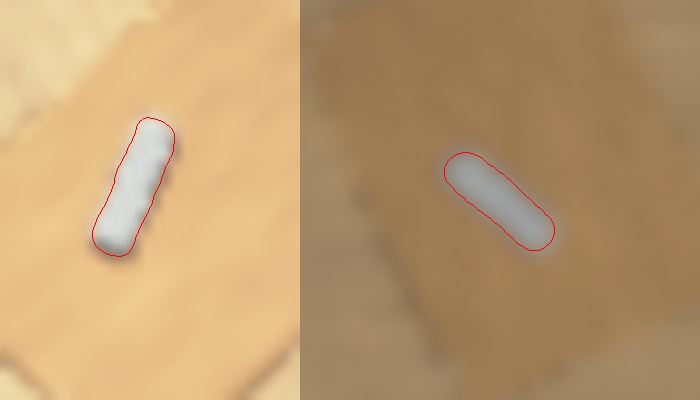

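```bash
cat > pul.py <<'E'
from h import *
import sys
from scipy.optimize import least_squares
for name,boxes in {'cradle':{'scene':(230,115,290,175),'top':(165,185,225,245)},'other':{'scene':(295,145,340,190),'top':(240,150,285,200)}}.items():
  for c,(u0,v0,u1,v1) in boxes.items():
    X=cloud(c,np.load(f'{c}_d.npy'))[v0:v1,u0:u1].reshape(-1,3)
    I=np.load(f'{c}_I.npy')[v0:v1,u0:u1].reshape(-1,3); sat=I[:,2]-I[:,0]
    q=X[(X[:,2]>(45 if name=='cradle' else 30))&(X[:,2]<100)&(np.abs(sat)<15)]
    print(name,c,len(q),'zmax',np.percentile(q[:,2],[90,97,100]).round(1),q.mean(0).round(1))
    if name=='cradle':
        def res(v):
            ps,N0,h=v; n=np.array([-np.sin(ps),np.cos(ps)]); return np.hypot(q[:,:2]@n-N0,q[:,2]-h)-29
        g=least_squares(res,[.36,-480*np.sin(.36)+300*np.cos(.36),47],loss='soft_l1'); ps,N0,h=g.x
        axx=np.array([np.cos(ps),np.sin(ps)]); s=q[:,:2]@axx; print('  yaw',ps.round(3),'N0',N0.round(1),'h',h.round(1),'rms',np.sqrt(np.mean(g.fun**2)).round(2),'s range',np.percentile(s,[0,2,50,98,100]).round(1))
        r=g.fun+29
        for lo in np.arange(s.min()-1,s.max(),3.): 
            mm=(s>=lo)&(s<lo+3); 
            if mm.sum()>2: print('   s',lo.round(0),mm.sum(),np.median(r[mm]).round(1),end=';')
        print()
E
python3 pul.py
```

```text
cradle scene 200 zmax [74.3 75.2 75.7] [482.6 299.8  64.1]
  yaw 0.322 N0 144.1 h 44.9 rms 3.8 s range [532.5 533.2 551.7 574.6 577.1]
   s 532.0 8 20.2;   s 535.0 18 24.5;   s 538.0 12 25.7;   s 541.0 23 26.3;   s 544.0 18 30.1;   s 547.0 11 29.4;   s 550.0 13 30.0;   s 553.0 13 29.8;   s 556.0 16 29.5;   s 559.0 10 29.7;   s 562.0 11 29.4;   s 565.0 16 29.1;   s 568.0 10 28.8;   s 571.0 11 29.4;   s 574.0 9 29.7;
cradle top 307 zmax [74.7 75.8 76.5] [482.3 305.2  67.7]
  yaw 0.315 N0 148.8 h 45.1 rms 2.05 s range [530.1 532.3 553.3 574.1 575.8]
   s 529.0 5 23.7;   s 532.0 21 25.3;   s 535.0 19 26.0;   s 538.0 21 28.1;   s 541.0 22 29.4;   s 544.0 21 29.6;   s 547.0 23 29.9;   s 550.0 20 29.2;   s 553.0 23 29.5;   s 556.0 20 29.7;   s 559.0 20 29.3;   s 562.0 23 29.6;   s 565.0 22 29.1;   s 568.0 22 29.2;   s 571.0 18 29.2;   s 574.0 7 28.1;
other scene 388 zmax [72.2 74.2 74.9] [591.7 118.4  61. ]
other top 528 zmax [73.  74.3 75.6] [594.4 123.2  64.3]
```

```bash
cat >> pul.py <<'E'
    if name=='cradle':
        b=s>543.5; q=q[b]
        g=least_squares(res,[.36,g.x[1],47],loss='soft_l1'); ps,N0,h=g.x
        axx=np.array([np.cos(ps),np.sin(ps)]); n=np.array([-axx[1],axx[0]])
        J=g.jac; cov=np.linalg.inv(J.T@J)*np.mean(g.fun**2)
        Xa=X[np.abs(sat)<15]; s=Xa[:,:2]@axx; d=np.abs(Xa[:,:2]@n-N0); f=(Xa[:,2]>45)&(d<27); 
        print('  REFIT yaw',ps.round(3),'N0',N0.round(2),'h',h.round(2),'rms',np.sqrt(np.mean(g.fun**2)).round(2),'sd',np.sqrt(np.diag(cov)).round(3),'face s',np.sort(s[f])[-10:].round(1),'low',np.sort(s[f])[:6].round(1))
        sm=558; print('  mid xy',(axx*sm+n*N0).round(1))
# cradle strips yaw from depth (tops at z 21)
E
python3 pul.py | grep -A1 REFIT
python3 - <<'E'
from h import *
for c,(u0,v0,u1,v1) in {'scene':(230,125,292,175),'top':(170,190,232,256)}.items():
    I=np.load(f'{c}_I.npy')[v0:v1,u0:u1]
    k=6; J=cv2.resize(I.astype(np.float32),None,fx=k,fy=k,interpolation=cv2.INTER_CUBIC); hsv=cv2.cvtColor(J.clip(0,255).astype('uint8'),cv2.COLOR_BGR2HSV)
    m=((J[:,:,2]-J[:,:,0])>(50 if c=='top' else 60)).astype(np.uint8)
    cs=max(cv2.findContours(m,cv2.RETR_EXTERNAL,cv2.CHAIN_APPROX_NONE)[0],key=cv2.contourArea)
    p=(cv2.convexHull(cs).reshape(-1,2)+.5)/k-.5+[u0,v0]
    W=onplane(c,p,9)[:,:2].astype(np.float32); print(c,cv2.minAreaRect(W))
E
```

```text
REFIT yaw 0.397 N0 102.26 h 45.75 rms 1.5 sd [ 0.03  17.208  0.26 ] face s [581.1 581.1 582.1 582.2 582.3 583.  583.2 583.4 584.3 585. ] low [542.5 542.7 542.8 542.8 542.8 542.9]
  mid xy [475.2 309.9]
--
  REFIT yaw 0.394 N0 103.93 h 45.67 rms 1.04 sd [ 0.018 10.062  0.129] face s [582.8 582.8 582.9 583.1 583.2 583.2 583.6 583.8 583.9 584.1] low [540.8 540.8 541.  541.  541.1 541.1]
  mid xy [475.2 310.4]
scene ((465.02880859375, 308.2360534667969), (153.71151733398438, 126.84495544433594), 22.200265884399414)
top ((466.74041748046875, 305.3004150390625), (150.21266174316406, 130.35922241210938), 22.02086067199707)
```

```bash
cat >> h.py <<'E'
def Rdown(g_deg):
    g=np.radians(g_deg); return np.c_[[np.cos(g),np.sin(g),0],[np.sin(g),-np.cos(g),0],[0,0,-1.]]
def row(p,R):
    s,pc,Rc=st(); d=Rc.T@(np.asarray(p,float)-pc)/1000; r=np.degrees(Ro.from_matrix(Rc.T@R).as_rotvec())
    print('t',s['time_s'],'pos',pc.round(1),'row',[*d.round(4).tolist(),*r.round(2).tolist()],'| F',np.round(s['force'],1),'w',round(s['gripper_width'],1))
def rowd(dw,R=None):  # world shift from current
    s,pc,Rc=st(); row(pc+np.asarray(dw,float),Rc if R is None else R)
E
python3 - <<'E'
from h import *
row([480,250,320],Rdown(20)); row([403.5,-225,180],Rdown(-42))
E
```

```text
t 2.3 pos [216.  639.5 302.7] row [-0.2845, 0.3748, -0.0173, -0.0, 0.0, 51.33] | F [-0.2 -0.8  0.5] w 87.9
t 2.3 pos [216.  639.5 302.7] row [-0.759, 0.4543, 0.1227, -0.0, 0.0, 113.33] | F [-0.2 -0.8  0.5] w 87.9
```

Request:
{"name": "play_rows", "arguments": {
  "motion": [
    [[-0.285,0.375,-0.017,0,0,51],[-0.285,0.375,-0.017,0,0,51],[-0.285,0.375,-0.017,0,0,51],[-0.285,0.375,-0.017,0,0,51],[-0.285,0.375,-0.017,0,0,51]]
  ]
}}

```text
time_s: 2.72
position: [333.6, 465.4, 310.4]
tcp_rot: [-0.0, 0.953, 0.302, 0.0]
force: [0.8, 0.5, -0.2]
gripper_width: 87.7
```

```bash
python3 -c "
from h import *
row([480,250,320],Rdown(20)); row([480,100,300],Rdown(-10)); print(st()[2].round(3), state()['q'])"
```

```text
t 2.7167 pos [333.6 465.4 310.4] row [-0.0044, 0.2604, -0.0097, -0.02, -0.02, 15.17] | F [ 0.8  0.5 -0.2] w 87.7
t 2.7167 pos [333.6 465.4 310.4] row [-0.0908, 0.383, 0.0102, -0.03, -0.01, 45.17] | F [ 0.8  0.5 -0.2] w 87.7
[[ 0.817  0.576  0.   ]
 [ 0.576 -0.817  0.   ]
 [ 0.    -0.    -1.   ]] [-1.21739778  0.30193699  0.19797645  1.80855737 -0.06820776  1.03723991
 -0.37954205]
```

Request:
{"name": "play_rows", "arguments": {
  "motion": [
    [[-0.091,0.383,0.01,0,0,45],[-0.091,0.383,0.01,0,0,45],[-0.091,0.383,0.01,0,0,45],[-0.091,0.383,0.01,0,0,45],[-0.091,0.383,0.01,0,0,45]]
  ]
}}

```text
time_s: 3.13
position: [411.7, 272.3, 305.1]
tcp_rot: [-0.0, 1.0, -0.006, 0.0]
force: [1.4, -0.1, -0.2]
gripper_width: 87.9
```

```bash
python3 -c "
from h import *
row([480,50,300],Rdown(-10)); row([403.5,-225,180],Rdown(-42)); print(state()['q'])"
```

```text
t 3.1333 pos [411.7 272.3 305.1] row [0.0708, 0.2215, 0.005, -0.05, -0.01, 9.37] | F [ 1.4 -0.1 -0.2] w 87.9
t 3.1333 pos [411.7 272.3 305.1] row [-0.0027, 0.4975, 0.1247, -0.05, 0.0, 41.37] | F [ 1.4 -0.1 -0.2] w 87.9
[-1.05829359  0.17478034  0.39510123  1.99824842 -0.08113712  0.98250877
 -0.63463098]
```

Request:
{"name": "play_rows", "arguments": {
  "motion": [
    [[0.071,0.222,0.02,0,0,15],[0.071,0.222,0.02,0,0,15],[0.071,0.222,0.02,0,0,15],[0.071,0.222,0.02,0,0,15],[0.071,0.222,0.02,0,0,15]]
  ]
}}

```text
time_s: 3.55
position: [473.8, 74.3, 287.3]
tcp_rot: [-0.0, 0.991, -0.133, 0.0]
force: [0.5, -0.3, 0.6]
gripper_width: 87.7
```

```bash
python3 -c "
from h import *
row([403.5,-225,150],Rdown(-42)); print(state()['q'])"
```

```text
t 3.55 pos [473.8  74.3 287.3] row [0.0109, 0.3074, 0.137, -0.07, -0.02, 26.73] | F [ 0.5 -0.3  0.6] w 87.7
[-0.78500759  0.18058586  0.56857408  2.05609886 -0.12126393  0.93527052
 -0.41821086]
```

Request:
{"name": "play_rows", "arguments": {
  "motion": [
    [[0.011,0.307,0.137,0,0,26.7],[0.011,0.307,0.137,0,0,26.7],[0.011,0.307,0.137,0,0,26.7],[0.011,0.307,0.137,0,0,26.7],[0.011,0.307,0.137,0,0,26.7]]
  ]
}}

```text
time_s: 3.97
position: [429.5, -110.4, 201.9]
tcp_rot: [-0.0, 0.933, -0.36, 0.001]
force: [1.4, 0.2, 0.3]
gripper_width: 87.8
```

```bash
python3 -c "
from h import *
row([403.5,-225,150],Rdown(-42)); print(state()['q'])"
```

```text
t 3.9667 pos [ 429.5 -110.4  201.9] row [0.0577, 0.1024, 0.0518, -0.05, -0.06, -0.23] | F [1.4 0.2 0.3] w 87.8
[-0.48017489  0.28460331  0.69602917  2.21970244 -0.27730174  0.71896017
 -0.33057578]
```

Request:
{"name": "play_rows", "arguments": {
  "motion": [
    [[0.058,0.102,0.052,0,0,0],[0.058,0.102,0.052,0,0,0],[0.058,0.102,0.052,0,0,0],[0.058,0.102,0.052,0,0,0],[0.058,0.102,0.052,0,0,0]]
  ],
  "jaw": 0.035
}}

```text
time_s: 4.38
position: [403.2, -226.5, 149.6]
tcp_rot: [0.001, 0.932, -0.361, -0.001]
force: [-0.0, 0.1, 0.0]
gripper_width: 57.9
```

```bash
python3 -c "
from h import *
row([403.5,-225,92],Rdown(-41.5)); print(state()['q'])
im,_=snapshot('scene'); im2,_=snapshot('top')
crop(im,250,230,350,330,5,'pics/p1.png')
crop(im2,340,200,430,290,5,'pics/p2.png')
a=cv2.imread('pics/p1.png');b=cv2.imread('pics/p2.png');cv2.imwrite('pics/p12.png',cv2.resize(np.hstack([cv2.resize(a,(400,400)),cv2.resize(b,(400,400))]),None,fx=1,fy=1))
g=np.load('scene_I.npy')
"
```

```text
t 4.3833 pos [ 403.2 -226.5  149.6] row [-0.0008, -0.0014, 0.0576, 0.09, 0.04, -0.88] | F [-0.   0.1  0. ] w 57.9
[-0.1288915   0.42152137  0.61904594  2.21010084 -0.41582933  0.62416424
  0.05221696]
```

View pics/p12.png

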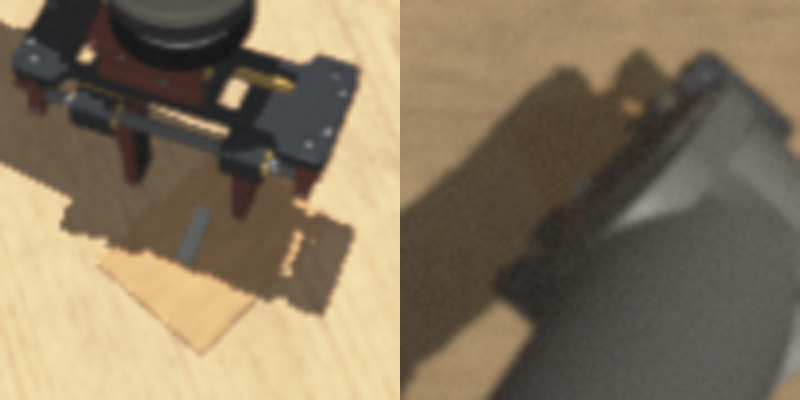

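Request:
{"name": "play_rows", "arguments": {
  "motion": [
    [[-0.001,-0.001,0.03,0,0,-0.9],[-0.001,-0.001,0.05,0,0,-0.9],[-0.001,-0.001,0.0608,0,0,-0.9],[-0.001,-0.001,0.0608,0,0,-0.9],[-0.001,-0.001,0.0608,0,0,-0.9]]
  ]
}}

```text
time_s: 4.9
position: [405.4, -221.2, 89.8]
tcp_rot: [-0.0, 0.937, -0.35, -0.0]
force: [-0.4, -0.3, -0.1]
gripper_width: 35.1
```

```bash
python3 -c "
from h import *
row([403.5,-225,88.6],Rdown(-42)); s,p,R=st(); print(p,R.round(3))
im,_=snapshot('scene')
crop(im,260,250,340,310,10,'pics/p3.png')
"
```

```text
t 4.9 pos [ 405.4 -221.2   89.8] row [0.001, 0.0041, 0.0012, -0.02, 0.02, 1.03] | F [-0.4 -0.3 -0.1] w 35.1
[ 405.39949397 -221.22771644   89.76633507] [[ 0.755 -0.656 -0.   ]
 [-0.656 -0.755  0.   ]
 [-0.    -0.    -1.   ]]
```

View pics/p3.png

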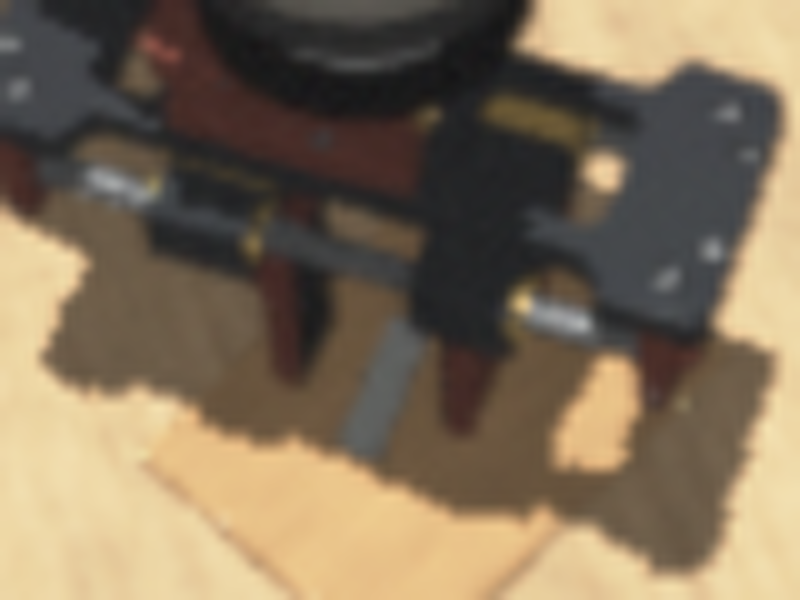

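Request:
{"name": "play_rows", "arguments": {
  "motion": [
    [[0.001,0.004,0.001,0,0,1],[0.001,0.004,0.001,0,0,1],[0.001,0.004,0.001,0,0,1]]
  ]
}}

```text
time_s: 5.2
position: [403.2, -226.2, 89.1]
tcp_rot: [-0.0, 0.933, -0.359, 0.001]
force: [-0.4, 0.3, 0.5]
gripper_width: 34.6
```

```bash
python3 -c "
from h import *
row([403.5,-225,88.6],Rdown(-42))"
```

```text
t 5.2 pos [ 403.2 -226.2   89.1] row [-0.0006, -0.0011, 0.0005, -0.03, -0.07, -0.12] | F [-0.4  0.3  0.5] w 34.6
```

Request:
{"name": "play_rows", "arguments": {
  "motion": [
    [[-0.0005,-0.001,0.0005,0,0,0],[-0.0005,-0.001,0.0005,0,0,0],[-0.0005,-0.001,0.0005,0,0,0],[-0.0005,-0.001,0.0005,0,0,0],[-0.0005,-0.001,0.0005,0,0,0]]
  ],
  "jaw": 0.0,
  "grip_force": 30
}}

```text
time_s: 5.62
position: [403.2, -224.8, 87.9]
tcp_rot: [-0.0, 0.933, -0.359, 0.0]
force: [0.7, -0.4, -0.4]
gripper_width: 9.0
```

```bash
python3 -c "
from h import *
row([403.5,-225,88.6],Rdown(-42))"
```

```text
t 5.6167 pos [ 403.2 -224.8   87.9] row [0.0003, -0.0, -0.0007, -0.0, 0.0, -0.08] | F [ 0.7 -0.4 -0.4] w 9.0
```

Request:
{"name": "play_rows", "arguments": {
  "motion": [
    [[0,0,0,0,0,0]]
  ]
}}

```text
time_s: 5.7
position: [403.2, -224.8, 87.9]
tcp_rot: [-0.0, 0.933, -0.359, -0.0]
force: [0.2, 0.8, 1.8]
gripper_width: 9.5
```

```bash
python3 -c "
from h import *
row([403.5,-225,88.6],Rdown(-42))"
```

```text
t 5.7 pos [ 403.2 -224.8   87.9] row [0.0003, -0.0, -0.0007, -0.0, 0.0, -0.09] | F [0.2 0.8 1.8] w 9.5
```

```bash
cat >> h.py <<'E'
PSI=-.157; AX=np.array([np.cos(PSI),np.sin(PSI),0]); NN=np.array([-AX[1],AX[0],0]); UP=np.array([0,0,1.])
PHI=-.255; SSH=20.; A0=np.array([590,-57.8,85.])
def slotframe(phi=PHI):
    zs=np.sin(phi)*NN+np.cos(phi)*UP; ys=np.cos(phi)*NN-np.sin(phi)*UP; return AX,ys,zs
def slotpose(s_front,lat,r,phi=PHI,flip=True):
    """TCP pose: s_front mm in front of shoulder, lateral, radial distance of TCP"""
    x,ys,zs=slotframe(phi); p=A0+AX*(SSH-s_front)+ys*lat+zs*r
    sg=-1 if flip else 1
    X=sg*ys; Z=-zs; return p,np.c_[X,np.cross(Z,X),Z]
E
python3 -c "
from h import *
row(*slotpose(24,0,130)); row([403,-225,150],Rdown(-42))
print(slotpose(24,0,94.9))"
```

```text
t 5.7 pos [ 403.2 -224.8   87.9] row [0.0412, -0.2195, -0.1229, 7.25, -13.38, 56.59] | F [0.2 0.8 1.8] w 9.5
t 5.7 pos [ 403.2 -224.8   87.9] row [-0.0, 0.0003, -0.0621, -0.0, 0.0, -0.09] | F [0.2 0.8 1.8] w 9.5
(array([582.30633743, -80.81824656, 176.83124676]), array([[-1.51299781e-01, -9.87700795e-01,  3.94400358e-02],
       [-9.55761806e-01,  1.56355812e-01,  2.49142991e-01],
       [-2.52245409e-01,  6.93889390e-18, -9.67663296e-01]]))
```

Request:
{"name": "play_rows", "arguments": {
  "motion": [
    [[0,0,-0.03,0,0,0],[0,0,-0.07,0,0,7],[0.0,-0.03,-0.1,0,0,14],[0.02,-0.07,-0.12,0,0,21],[0.03,-0.11,-0.123,2,-4,28]]
  ]
}}

```text
time_s: 6.12
position: [491.5, -167.6, 212.1]
tcp_rot: [-0.024, 0.824, -0.566, -0.02]
force: [0.8, 0.2, 0.2]
gripper_width: 9.7
```

```bash
python3 -c "
from h import *
row(*slotpose(24,0,130))"
```

```text
t 6.1167 pos [ 491.5 -167.6  212.1] row [-0.0406, -0.1114, 0.0057, 3.74, -10.63, 29.79] | F [0.8 0.2 0.2] w 9.7
```

Request:
{"name": "play_rows", "arguments": {
  "motion": [
    [[-0.01,-0.028,0.0,1,-2.5,7],[-0.02,-0.056,0.001,2,-5,14],[-0.03,-0.084,0.003,3,-8,21],[-0.0406,-0.1114,0.0057,3.74,-10.6,28],[-0.0406,-0.1114,0.0057,3.74,-10.6,29.8]]
  ]
}}

```text
time_s: 6.53
position: [582.7, -85.7, 206.8]
tcp_rot: [0.096, -0.646, 0.752, 0.085]
force: [0.0, 0.0, 0.1]
gripper_width: 9.3
```

Request:
{"name": "play_rows", "arguments": {
  "motion": [
    [[0,0,0,0,0,0],[0,0,0,0,0,0]]
  ]
}}

```text
time_s: 6.7
position: [578.6, -90.8, 207.2]
tcp_rot: [0.094, -0.647, 0.752, 0.083]
force: [-0.3, -0.5, -1.0]
gripper_width: 9.0
```

```bash
python3 -c "
from h import *
row(*slotpose(24,0,115))
im,d=snapshot('scene'); im2,d2=snapshot('top')
crop(im,310,150,390,220,7,'pics/q1.png')
crop(im2,290,130,370,200,7,'pics/q2.png')
"
```

```text
t 6.7 pos [578.6 -90.8 207.2] row [-0.0024, -0.0022, 0.0119, 0.31, -0.15, 0.34] | F [-0.3 -0.5 -1. ] w 9.0
```

View pics/q1.png

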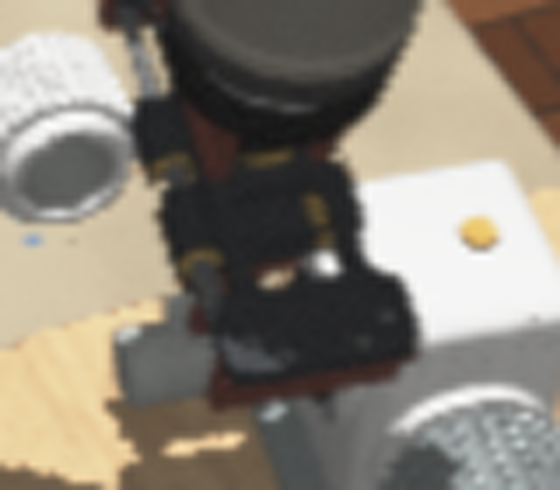

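View pics/q2.png

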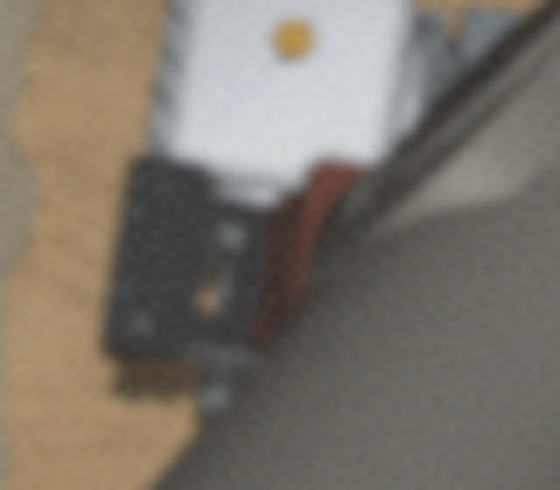

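Request:
{"name": "play_rows", "arguments": {
  "motion": [
    [[-0.0024,-0.0022,0.012,0.3,-0.15,0.3],[-0.0024,-0.0022,0.012,0.3,-0.15,0.3],[-0.0024,-0.0022,0.012,0.3,-0.15,0.3],[-0.0024,-0.0022,0.012,0.3,-0.15,0.3]]
  ]
}}

```text
time_s: 7.13
position: [581.9, -85.4, 196.3]
tcp_rot: [0.097, -0.644, 0.754, 0.083]
force: [-0.2, -0.7, -0.4]
gripper_width: 9.4
```

```bash
cat >> h.py <<'E'
def rep(phi=PHI):
    s,p,R=st(); x,ys,zs=slotframe(phi); q=p-A0; F=np.array(s['force']); T=np.array(s['torque'])
    print('t %.2f s_front %.2f lat %.2f r %.2f | F ax %.1f lat %.1f rad %.1f | w %.1f'%(s['time_s'],SSH-q@x,q@ys,q@zs,F@x,F@ys,F@zs,s['gripper_width']), 'rot err',np.degrees(Ro.from_matrix(R.T@slotpose(0,0,0,phi,(R[:,0]@ys)<0)[1]).as_rotvec()).round(2),'T',T.round(2))
E
python3 -c "
from h import *
rep();row(*slotpose(24,0,103))
"
```

```text
t 7.13 s_front 23.74 lat 0.51 r 114.94 | F ax -0.1 lat -0.8 rad -0.2 | w 9.4 rot err [-0.02  0.06 -0.02] T [-0.27  0.2   0.06]
t 7.1333 pos [581.9 -85.4 196.3] row [0.0005, 0.0003, 0.0119, -0.02, 0.06, -0.02] | F [-0.2 -0.7 -0.4] w 9.4
```

Request:
{"name": "play_rows", "arguments": {
  "motion": [
    [[0.0005,0.0003,0.005,0,0,0],[0.0005,0.0003,0.01,0,0,0],[0.0005,0.0003,0.012,0,0,0],[0.0005,0.0003,0.013,0,0,0],[0.0005,0.0003,0.013,0,0,0]]
  ]
}}

```text
time_s: 7.55
position: [582.1, -82.4, 183.5]
tcp_rot: [0.097, -0.644, 0.754, 0.083]
force: [0.3, -0.8, 0.1]
gripper_width: 9.3
```

```bash
python3 -c "
from h import *
rep()"
```

```text
t 7.55 s_front 23.94 lat 0.14 r 101.76 | F ax 0.4 lat -0.7 rad 0.3 | w 9.3 rot err [-0.02  0.06 -0.03] T [-0.24  0.2   0.03]
```

Slow descent, 1 mm per row, reading force.

Request:
{"name": "play_rows", "arguments": {
  "motion": [
    [[0,0,0.001,0,0,0],[0,0,0.002,0,0,0],[0,0,0.003,0,0,0],[0,0,0.003,0,0,0]]
  ]
}}

```text
time_s: 7.88
position: [582.4, -81.8, 180.9]
tcp_rot: [0.097, -0.644, 0.754, 0.083]
force: [-0.1, 0.8, -0.4]
gripper_width: 9.4
```

```bash
python3 -c "
from h import *
rep()"
```

```text
t 7.88 s_front 23.75 lat 0.12 r 99.07 | F ax -0.2 lat 0.6 rad -0.6 | w 9.4 rot err [-0.06  0.06 -0.03] T [-0.26  0.16 -0.01]
```

Request:
{"name": "play_rows", "arguments": {
  "motion": [
    [[0,0,0.0005,0,0,0],[0,0,0.001,0,0,0],[0,0,0.0015,0,0,0],[0,0,0.0015,0,0,0]]
  ]
}}

```text
time_s: 8.22
position: [582.2, -81.4, 179.4]
tcp_rot: [0.097, -0.644, 0.754, 0.083]
force: [-1.3, 1.2, -1.1]
gripper_width: 9.4
```

```bash
python3 -c "
from h import *
rep()"
```

```text
t 8.22 s_front 24.06 lat 0.07 r 97.58 | F ax -1.4 lat 0.7 rad -1.3 | w 9.4 rot err [-0.02  0.07 -0.04] T [-0.26  0.45  0.04]
```

Request:
{"name": "play_rows", "arguments": {
  "motion": [
    [[0,0,0.0005,0,0,0],[0,0,0.001,0,0,0],[0,0,0.0015,0,0,0],[0,0,0.0015,0,0,0]]
  ]
}}

```text
time_s: 8.55
position: [582.2, -80.9, 177.8]
tcp_rot: [0.097, -0.644, 0.754, 0.083]
force: [-2.3, -0.1, 0.4]
gripper_width: 9.5
```

```bash
python3 -c "
from h import *
rep()"
```

```text
t 8.55 s_front 24.13 lat 0.15 r 95.84 | F ax -2.3 lat -0.3 rad 0.5 | w 9.5 rot err [-0.    0.07 -0.03] T [-0.2   0.61  0.19]
```

Request:
{"name": "play_rows", "arguments": {
  "motion": [
    [[0,0.0005,0,0,0,0],[0,0.0005,0.0005,0,0,0],[0,0.0005,0.001,0,0,0],[0,0.0005,0.001,0,0,0]]
  ]
}}

```text
time_s: 8.88
position: [582.1, -80.6, 177.0]
tcp_rot: [0.097, -0.644, 0.754, 0.083]
force: [-1.0, -0.2, 0.2]
gripper_width: 8.6
```

```bash
python3 -c "
from h import *
rep()"
```

```text
t 8.88 s_front 24.24 lat 0.19 r 95.07 | F ax -0.9 lat -0.3 rad 0.3 | w 8.6 rot err [-0.05  0.07 -0.02] T [-0.2   0.39  0.11]
```

Request:
{"name": "play_rows", "arguments": {
  "motion": [
    [[0,0.0002,0.0005,0,0,0],[0,0.0002,0.001,0,0,0],[0,0.0002,0.0015,0,0,0],[0,0.0002,0.0015,0,0,0]]
  ]
}}

```text
time_s: 9.22
position: [582.0, -80.7, 176.8]
tcp_rot: [0.098, -0.644, 0.754, 0.083]
force: [-4.2, 0.0, 9.6]
gripper_width: 9.4
```

```bash
python3 -c "
from h import *
rep()"
```

```text
t 9.22 s_front 24.27 lat 0.03 r 94.87 | F ax -4.2 lat 1.8 rad 9.4 | w 9.4 rot err [-0.1   0.13 -0.04] T [0.2  1.06 0.25]
```

Request:
{"name": "play_rows", "arguments": {
  "motion": [
    [[0,0,-0.001,0,0,0],[0,0,-0.001,0,0,0],[0,0,-0.001,0,0,0],[0,0,-0.001,0,0,0],[0,0,-0.001,0,0,0]]
  ],
  "jaw": 0.03
}}

```text
time_s: 9.63
position: [581.9, -80.4, 176.5]
tcp_rot: [0.097, -0.644, 0.754, 0.083]
force: [-0.5, 0.1, 0.1]
gripper_width: 29.8
```

```bash
python3 -c "
from h import *
rep()"
```

```text
t 9.63 s_front 24.43 lat 0.21 r 94.46 | F ax -0.5 lat 0.1 rad 0.1 | w 29.8 rot err [-0.05  0.06 -0.02] T [-0.25  0.19 -0.01]
```

Request:
{"name": "play_rows", "arguments": {
  "motion": [
    [[0,0,-0.006,0,0,0],[0,0,-0.014,0,0,0],[0,0,-0.014,0,0,0],[0,0,-0.014,0,0,0],[0,0,-0.014,0,0,0]]
  ]
}}

```text
time_s: 10.05
position: [581.4, -84.1, 190.4]
tcp_rot: [0.098, -0.644, 0.754, 0.083]
force: [0.6, 0.1, -0.2]
gripper_width: 29.9
```

Request:
{"name": "play_rows", "arguments": {
  "motion": [
    [[0,0,0,0,0,0],[0,0,0,0,0,0],[0,0,0,0,0,0],[0,0,0,0,0,0],[0,0,0,0,0,0]]
  ],
  "jaw": 0.0,
  "grip_force": 10
}}

```text
time_s: 10.47
position: [581.3, -84.0, 190.0]
tcp_rot: [0.097, -0.644, 0.754, 0.083]
force: [-0.6, -0.2, -0.3]
gripper_width: 1.8
```

```bash
python3 -c "
from h import *
rep()"
```

```text
t 10.47 s_front 24.52 lat 0.11 r 108.53 | F ax -0.5 lat -0.3 rad -0.2 | w 1.8 rot err [-0.04  0.06 -0.03] T [-0.21  0.25  0.01]
```

Request:
{"name": "play_rows", "arguments": {
  "motion": [
    [[0,0,0.004,0,0,0],[0,0,0.007,0,0,0],[0,0,0.009,0,0,0],[0,0,0.0098,0,0,0],[0,0,0.0105,0,0,0]]
  ]
}}

```text
time_s: 10.88
position: [581.5, -81.8, 181.0]
tcp_rot: [0.098, -0.644, 0.754, 0.083]
force: [-6.3, -0.8, 17.3]
gripper_width: 0.2
```

```bash
python3 -c "
from h import *
rep()"
```

```text
t 10.88 s_front 24.61 lat 0.02 r 99.17 | F ax -6.1 lat 2.7 rad 17.2 | w 0.2 rot err [-0.03  0.14 -0.05] T [0.58 1.39 0.32]
```

Request:
{"name": "play_rows", "arguments": {
  "motion": [
    [[0,0,0.0008,0,0,0],[0,0,0.0015,0,0,0],[0,0,0.0015,0,0,0],[0,0,0.0015,0,0,0]]
  ]
}}

```text
time_s: 11.22
position: [581.6, -81.8, 180.9]
tcp_rot: [0.098, -0.644, 0.754, 0.083]
force: [-8.1, -0.9, 22.7]
gripper_width: 0.3
```

```bash
python3 -c "
from h import *
rep()"
```

```text
t 11.22 s_front 24.57 lat -0.08 r 99.10 | F ax -7.8 lat 3.6 rad 22.5 | w 0.3 rot err [-0.08  0.21 -0.06] T [0.91 1.95 0.49]
```

Request:
{"name": "play_rows", "arguments": {
  "motion": [
    [[0,0,-0.015,0,0,0],[0,0,-0.05,0,0,0],[0,0,-0.085,0,0,0],[0,0,-0.09,0,0,0]]
  ],
  "jaw": 0.0878
}}

```text
time_s: 11.55
position: [579.7, -106.8, 270.9]
tcp_rot: [0.1, -0.643, 0.755, 0.079]
force: [1.0, -0.6, 0.1]
gripper_width: 23.6
```

```bash
python3 -c "
from h import *
rep(); row([482,312,200],Rdown(-68)); print(state()['q'])"
```

```text
t 11.55 s_front 22.49 lat -1.45 r 192.52 | F ax 1.1 lat -0.4 rad 0.2 | w 23.6 rot err [-0.52  0.01 -0.09] T [-0.23  0.15  0.01]
t 11.55 pos [ 579.7 -106.8  270.9] row [-0.3673, 0.1641, 0.1677, -4.45, 14.13, -30.98] | F [ 1.  -0.6  0.1] w 23.6
[-0.43243957  0.50035161  0.84524239  1.84023861 -0.70216228  1.11594075
 -1.00431028]
```

Request:
{"name": "play_rows", "arguments": {
  "motion": [
    [[-0.367,0.164,0.168,-4.4,14.1,-31],[-0.367,0.164,0.168,-4.4,14.1,-31],[-0.367,0.164,0.168,-4.4,14.1,-31],[-0.367,0.164,0.168,-4.4,14.1,-31],[-0.367,0.164,0.168,-4.4,14.1,-31]]
  ]
}}

```text
time_s: 11.97
position: [530.1, 98.6, 232.3]
tcp_rot: [0.001, 0.832, -0.555, -0.002]
force: [0.4, 0.8, 0.6]
gripper_width: 57.1
```

```bash
python3 -c "
from h import *
row([482,312,200],Rdown(-68)); print(state()['q'])
im,d=snapshot('scene'); im2,d2=snapshot('top')
crop(im,310,170,370,220,8,'pics/r1.png')
crop(im2,290,140,350,200,8,'pics/r2.png')
cv2.imwrite('pics/r3.png',im)
"
```

```text
t 11.9667 pos [530.1  98.6 232.3] row [-0.2155, -0.0375, 0.0327, 0.25, 0.16, 0.53] | F [0.4 0.8 0.6] w 57.1
[-0.9270054   0.43945354  0.8120158   1.98632636 -0.4109231   0.8903383
 -1.07329359]
```

View pics/r1.png

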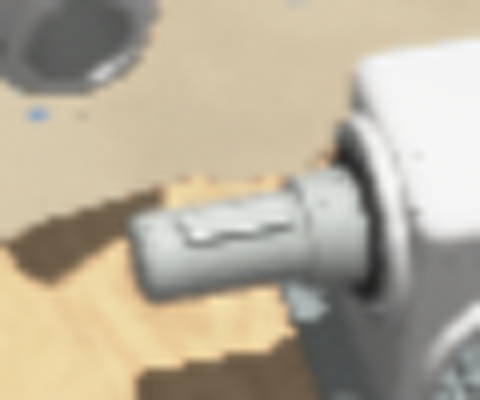

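View pics/r2.png

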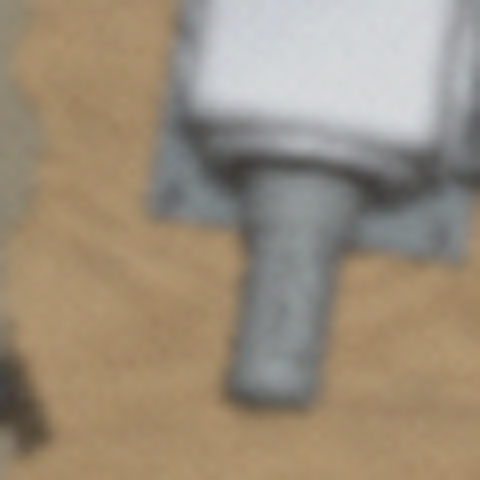

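```bash
cat > grab.py <<'E'
from h import *
import sys
def grab(tag,k=12):
    for n in('scene','top'):
        I=[];D=[]
        for i in range(k):
            im,d=snapshot(n); I.append(im.astype(float)); d=d.copy(); d[d==0]=np.nan; D.append(d)
        np.save(f'{n}_I{tag}.npy',np.mean(I,0)); np.save(f'{n}_d{tag}.npy',np.nan_to_num(np.nanmean(D,0)))
if __name__=='__main__': grab(sys.argv[1],int(sys.argv[2]))
E
python3 grab.py 2 12
python3 - <<'E'
from h import *
from scipy.optimize import least_squares
for c,off in(('scene',(.03,.48)),('top',(-1.33,.37))):
    X=cloud(c,np.load(f'{c}_d2.npy')).reshape(-1,3); p0=np.array([590,-57.7,85.])
    q=X-p0; S=q@AX; N=q@NN-off[0]; Z=q[:,2]-off[1]; r=np.hypot(N,Z); th=np.arctan2(N,Z)
    m=(S>-18)&(S<9)&(r>12)&(r<23)
    print(c,[(t,int(k.sum()),round(float(np.mean(r[k])),1)) for t in range(-60,50,10) for k in [m&(np.degrees(th)>=t)&(np.degrees(th)<t+10)] if k.sum()])
    f=m&(r>17.7)&(np.abs(th+.255)<.4); P=np.c_[N[f],Z[f]]
    h=least_squares(lambda v:P@np.array([np.sin(v[0]),np.cos(v[0])])-v[1],[-.2,19],loss='soft_l1'); print('  top plane roll,r',h.x.round(3),f.sum(),'mean th',np.arctan2(*P.mean(0)).round(3))
    print('  S range key',np.sort(S[(r>17.7)&(r<21)&(np.abs(th+.255)<.3)&(S>-40)&(S<25)]).round(1)[[0,1,2,3,4,5,6,7]])
    # radial height vs S
    k=(np.abs(th+.255)<.2)&(r<23)&(r>12)
    print('  r vs S',[(s0,round(float(np.mean((N*np.sin(-.255)+Z*np.cos(-.255))[k&(S>=s0)&(S<s0+4)])),1)) for s0 in range(-36,20,4)])
E
```

```text
scene [(-60, 10, 16.0), (-50, 10, 16.1), (-40, 12, 16.1), (-30, 13, 19.6), (-20, 10, 18.9), (-10, 11, 19.3), (10, 5, 16.1), (20, 3, 15.9), (30, 3, 16.0), (40, 1, 16.0)]
  top plane roll,r [-0.238 19.026] 35 mean th -0.285
  S range key [-20.7 -20.1 -19.3 -19.1 -18.3 -17.6 -16.4 -15.6]
  r vs S [(-36, 15.3), (-32, 15.6), (-28, 15.8), (-24, 17.3), (-20, 19.2), (-16, 19.1), (-12, 19.4), (-8, 18.8), (-4, 19.2), (0, 18.9), (4, 19.1), (8, 19.3), (12, 18.1), (16, 15.7)]
top [(-60, 8, 15.9), (-50, 5, 16.0), (-40, 6, 16.4), (-30, 10, 19.2), (-20, 11, 19.0), (-10, 13, 19.0), (0, 9, 16.7), (10, 9, 16.2), (20, 10, 15.7), (30, 9, 16.0), (40, 7, 16.1)]
  top plane roll,r [-0.205 18.864] 35 mean th -0.235
  S range key [-20.9 -20.4 -19.9 -19.5 -18.3 -17.7 -17.3 -16.7]
  r vs S [(-36, 15.4), (-32, 15.8), (-28, 15.4), (-24, 16.1), (-20, 18.8), (-16, 19.2), (-12, 19.2), (-8, 18.9), (-4, 18.9), (0, 18.4), (4, 19.0), (8, 19.0), (12, 17.3), (16, 16.5)]
```

```bash
cat > pul2.py <<'E'
from h import *
from scipy.optimize import least_squares
import sys
tag=sys.argv[1] if len(sys.argv)>1 else ''
ps=.388; a=np.array([np.cos(ps),np.sin(ps)]); n=np.array([-a[1],a[0]])
for c,(u0,v0,u1,v1) in {'scene':(230,115,290,175),'top':(165,185,225,245)}.items():
    X=cloud(c,np.load(f'{c}_d{tag}.npy'))[v0:v1,u0:u1].reshape(-1,3); I=np.load(f'{c}_I{tag}.npy')[v0:v1,u0:u1].reshape(-1,3); sat=I[:,2]-I[:,0]
    m=(X[:,2]>40)&(X[:,2]<90)&(np.abs(sat)<18); q=X[m]; s=q[:,:2]@a; N=q[:,:2]@n
    b=(s>546)&(s<580)
    g=least_squares(lambda v:np.hypot(N[b]-v[0],q[b,2]-v[1])-28.5,[104,46],loss='soft_l1'); 
    g2=least_squares(lambda v:np.hypot(N[b]-v[0],q[b,2]-47)-v[1],[104,29],loss='soft_l1'); 
    t=np.abs(N-g2.x[0])<15; top=q[:,2]>62
    hi=np.sort(s[t&top]); bo=np.sort(s[np.abs(N-g2.x[0])<20])
    print(c,'N0,h',g.x.round(2),'N0,R',g2.x.round(2),'face',hi[-6:].round(1),'boss',bo[:6].round(1))
    # radial profile to find boss/teeth step
    r=np.hypot(N-g2.x[0],q[:,2]-47); print('  ',[(int(k),round(float(np.median(r[(s>=k)&(s<k+2)])),1)) for k in range(536,590,2) if ((s>=k)&(s<k+2)).sum()>2])
E
python3 pul2.py; python3 -c "
import math
a=(math.cos(.388),math.sin(.388));print(a)"
```

```text
scene N0,h [106.87  45.87] N0,R [105.69  27.  ] face [581.4 581.4 582.2 582.4 583.2 583.3] boss [541.7 541.7 541.7 541.9 542.  542. ]
   [(540, 19.6), (542, 22.2), (544, 22.4), (546, 22.9), (548, 23.3), (550, 26.8), (552, 27.5), (554, 27.9), (556, 27.4), (558, 27.6), (560, 27.3), (562, 27.6), (564, 27.3), (566, 28.0), (568, 27.2), (570, 27.5), (572, 27.0), (574, 27.4), (576, 27.2), (578, 28.0), (580, 27.2), (582, 28.0)]
top N0,h [107.42  46.04] N0,R [107.09  27.74] face [582.5 582.6 582.9 583.1 583.2 583.7] boss [540.2 540.3 540.3 540.3 540.3 540.5]
   [(540, 22.5), (542, 23.2), (544, 23.3), (546, 23.3), (548, 27.7), (550, 27.8), (552, 27.1), (554, 27.9), (556, 28.4), (558, 27.8), (560, 27.9), (562, 27.7), (564, 27.9), (566, 28.5), (568, 27.9), (570, 27.7), (572, 28.3), (574, 27.8), (576, 27.8), (578, 28.4), (580, 28.2), (582, 27.7)]
(0.9256675863631385, 0.37833783786008185)
```

```bash
python3 -c "
from h import *
row([478.1,310.4,180],Rdown(-67.8))"
```

```text
t 13.2667 pos [530.6  96.6 232.3] row [-0.2176, -0.0325, 0.0532, 0.29, 0.29, -0.01] | F [ 0.6 -0.2  0.2] w 87.9
```

Request:
{"name": "play_rows", "arguments": {
  "motion": [
    [[-0.2176,-0.0325,0.0532,0.3,0.3,0],[-0.2176,-0.0325,0.0532,0.3,0.3,0],[-0.2176,-0.0325,0.0532,0.3,0.3,0],[-0.2176,-0.0325,0.0532,0.3,0.3,0],[-0.2176,-0.0325,0.0532,0.3,0.3,0]]
  ],
  "jaw": 0.0878
}}

```text
time_s: 13.68
position: [481.6, 295.3, 183.9]
tcp_rot: [-0.0, 0.83, -0.558, 0.0]
force: [1.4, 1.1, -0.8]
gripper_width: 88.1
```

Request:
{"name": "play_rows", "arguments": {
  "motion": [
    [[0,0,0,0,0,0],[0,0,0,0,0,0],[0,0,0,0,0,0]]
  ]
}}

```text
time_s: 13.93
position: [482.4, 292.9, 184.2]
tcp_rot: [0.0, 0.83, -0.558, 0.0]
force: [0.7, 0.1, -0.1]
gripper_width: 87.9
```

```bash
python3 -c "
from h import *
row([478.1,310.4,108],Rdown(-67.8))"
```

```text
t 13.9333 pos [482.4 292.9 184.2] row [-0.018, -0.0026, 0.0762, -0.0, -0.06, -0.01] | F [ 0.7  0.1 -0.1] w 87.9
```

Request:
{"name": "play_rows", "arguments": {
  "motion": [
    [[-0.018,-0.0026,0.005,0,0,0],[-0.018,-0.0026,0.03,0,0,0],[-0.018,-0.0026,0.045,0,0,0],[-0.018,-0.0026,0.045,0,0,0],[-0.018,-0.0026,0.045,0,0,0]]
  ]
}}

```text
time_s: 14.35
position: [478.2, 310.0, 139.1]
tcp_rot: [0.001, 0.829, -0.559, 0.0]
force: [0.4, 1.2, 0.5]
gripper_width: 87.9
```

```bash
python3 -c "
from h import *
row([478.1,310.4,108],Rdown(-67.8))
im,d=snapshot('scene'); crop(im,230,100,300,160,10,'pics/u1.png')"
```

```text
t 14.35 pos [478.2 310.  139.1] row [-0.0005, -0.0001, 0.0311, 0.04, -0.05, -0.13] | F [0.4 1.2 0.5] w 87.9
```

View pics/u1.png

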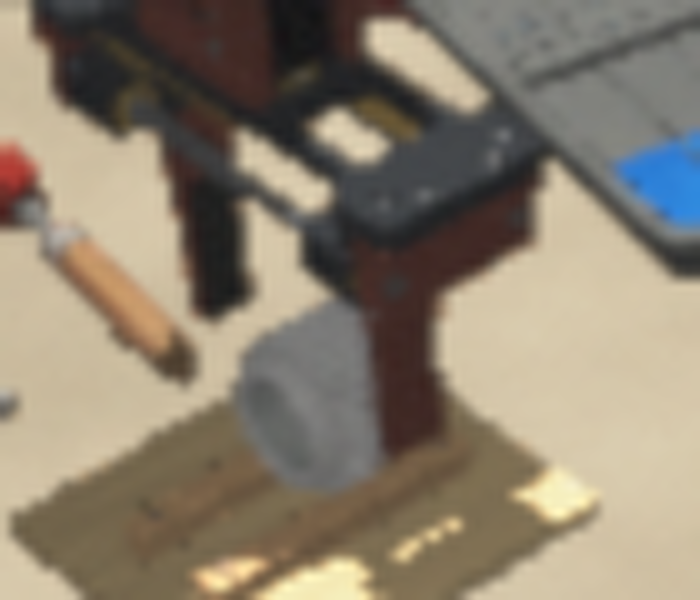

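Request:
{"name": "play_rows", "arguments": {
  "motion": [
    [[-0.0005,0,0.015,0,0,0],[-0.0005,0,0.028,0,0,0],[-0.0005,0,0.031,0,0,0],[-0.0005,0,0.031,0,0,0],[-0.0005,0,0.031,0,0,0]]
  ],
  "jaw": 0.0615,
  "grip_force": 5
}}

```text
time_s: 14.82
position: [478.0, 311.4, 108.5]
tcp_rot: [-0.0, 0.83, -0.558, 0.0]
force: [-0.2, -0.0, 0.1]
gripper_width: 62.1
```

```bash
python3 -c "
from h import *
row([478.1,310.4,108],Rdown(-67.8)); s,p,R=st(); print('Ftool',(R.T@s['force']).round(2))"
```

```text
t 14.8167 pos [478.  311.4 108.5] row [0.0009, 0.0003, 0.0005, -0.02, -0.02, -0.04] | F [-0.2 -0.   0.1] w 62.1
Ftool [-0.04  0.15 -0.08]
```

Request:
{"name": "play_rows", "arguments": {
  "motion": [
    [[0,0,0,0,0,0],[0,0,0,0,0,0]]
  ],
  "jaw": 0.0595
}}

```text
time_s: 14.98
position: [478.1, 311.5, 108.8]
tcp_rot: [-0.0, 0.83, -0.558, 0.0]
force: [-0.3, -0.7, 0.5]
gripper_width: 59.3
```

```bash
python3 -c "
from h import *
row([478.1,310.4,108],Rdown(-67.8)); s,p,R=st(); print('Ftool',(R.T@s['force']).round(2),np.array(s['torque']).round(2))"
```

```text
t 14.9833 pos [478.1 311.5 108.8] row [0.001, 0.0004, 0.0008, -0.06, -0.01, -0.02] | F [-0.3 -0.7  0.5] w 59.3
Ftool [ 0.54  0.49 -0.54] [-0.17  0.09  0.05]
```

Request:
{"name": "play_rows", "arguments": {
  "motion": [
    [[0.0007,0,0.0005,0,0,0],[0.0007,0,0.0005,0,0,0],[0.0007,0,0.0005,0,0,0]]
  ],
  "jaw": 0.04,
  "grip_force": 4
}}

```text
time_s: 15.23
position: [478.5, 310.8, 108.4]
tcp_rot: [-0.0, 0.83, -0.558, 0.0]
force: [-1.4, -0.4, 6.1]
gripper_width: 57.9
```

```bash
python3 -c "
from h import *
row([478.1,310.4,108],Rdown(-67.8)); s,p,R=st(); print('Ftool',(R.T@s['force']).round(2),np.array(s['torque']).round(2))"
```

```text
t 15.2333 pos [478.5 310.8 108.4] row [0.0002, 0.0005, 0.0004, -0.06, 0.0, -0.02] | F [-1.4 -0.4  6.1] w 57.9
Ftool [-0.2   1.48 -6.07] [-0.29  0.3   0.01]
```

Request:
{"name": "play_rows", "arguments": {
  "motion": [
    [[0,0,-0.0003,0,0,0],[0,0,-0.0003,0,0,0],[0,0,-0.0003,0,0,0]]
  ],
  "jaw": 0.03,
  "grip_force": 45
}}

```text
time_s: 15.48
position: [478.4, 310.8, 108.4]
tcp_rot: [-0.0, 0.83, -0.558, 0.0]
force: [-0.4, -1.5, 5.0]
gripper_width: 57.5
```

```bash
python3 -c "
from h import *
row([478.1,310.4,108],Rdown(-67.8)); s,p,R=st(); print('Ftool',(R.T@s['force']).round(2),np.array(s['torque']).round(2))
row([478,310,250],Rdown(-67.8))"
```

```text
t 15.4833 pos [478.4 310.8 108.4] row [0.0002, 0.0004, 0.0004, -0.05, -0.01, -0.02] | F [-0.4 -1.5  5. ] w 57.5
Ftool [ 1.21  0.91 -4.98] [-0.35  0.11  0.06]
t 15.4833 pos [478.4 310.8 108.4] row [0.0006, 0.0005, -0.1416, -0.05, -0.01, -0.02] | F [-0.4 -1.5  5. ] w 57.5
```

Request:
{"name": "play_rows", "arguments": {
  "motion": [
    [[0,0,-0.03,0,0,0],[0,0,-0.07,0,0,0],[0,0,-0.11,0,0,0],[0,0,-0.14,0,0,0],[0,0,-0.14,0,0,0]]
  ]
}}

```text
time_s: 15.9
position: [480.3, 311.9, 253.2]
tcp_rot: [-0.004, 0.83, -0.558, 0.001]
force: [-0.1, 0.2, -2.5]
gripper_width: 57.7
```

```bash
python3 -c "
from h import *
s,p,R=st(); print('Ftool',(R.T@s['force']).round(2))
row(*slotpose(105,0,120,-.25)); print(state()['q'])"
```

```text
Ftool [-0.26  0.02  2.55]
t 15.9 pos [480.3 311.9 253.2] row [0.3653, 0.1265, 0.0499, 3.49, -13.68, 31.05] | F [-0.1  0.2 -2.5] w 57.7
[-1.30370894  0.46515099  0.82235875  1.89928481 -0.41882634  0.94763341
 -1.47007712]
```

Request:
{"name": "play_rows", "arguments": {
  "motion": [
    [[0.03,0.01,0.0,0,-1,3],[0.065,0.022,0.005,0.5,-3,7],[0.1,0.035,0.01,1,-5,11],[0.14,0.048,0.017,1.5,-7,15],[0.18,0.062,0.024,2,-8,19]]
  ]
}}

```text
time_s: 16.32
position: [487.5, 121.4, 223.3]
tcp_rot: [-0.053, 0.723, -0.687, -0.048]
force: [1.9, -0.4, -2.6]
gripper_width: 58.1
```

```bash
python3 -c "
from h import *
row(*slotpose(105,0,120,-.25)); print(state()['q'])"
```

```text
t 16.3167 pos [487.5 121.4 223.3] row [0.1969, -0.0036, -0.0063, 1.74, -5.98, 11.84] | F [ 1.9 -0.4 -2.6] w 58.1
[-0.98418246  0.38434352  0.85319808  2.10060257 -0.58940251  0.84324359
 -1.2792433 ]
```

Request:
{"name": "play_rows", "arguments": {
  "motion": [
    [[0.04,0.0,-0.001,0.4,-1.2,2.5],[0.08,0,-0.002,0.8,-2.4,5],[0.12,-0.001,-0.004,1.1,-3.6,7.5],[0.16,-0.003,-0.005,1.5,-5,10],[0.195,-0.0036,-0.006,1.74,-6,11.8]]
  ]
}}

```text
time_s: 16.73
position: [502.0, -72.6, 201.4]
tcp_rot: [0.095, -0.644, 0.754, 0.081]
force: [1.2, -0.3, -2.2]
gripper_width: 57.7
```

Request:
{"name": "play_rows", "arguments": {
  "motion": [
    [[0,0,0,0,0,0],[0,0,0,0,0,0],[0,0,0,0,0,0]]
  ]
}}

```text
time_s: 16.98
position: [502.2, -69.9, 201.6]
tcp_rot: [0.094, -0.646, 0.753, 0.081]
force: [-0.9, 0.9, -2.0]
gripper_width: 57.3
```

```bash
python3 -c "
from h import *
rep(-.25); row(*slotpose(100,0,61.4,-.25)); print(state()['q'])
im,d=snapshot('scene'); crop(im,270,140,370,220,7,'pics/v1.png')"
```

```text
t 16.98 s_front 104.86 lat 3.99 r 119.34 | F ax -1.0 lat 0.3 rad -2.1 | w 57.3 rot err [ 0.1  -0.06  0.18] T [-0.28  0.24 -0.02]
t 16.9833 pos [502.2 -69.9 201.6] row [0.0039, -0.005, 0.0579, 0.1, -0.06, 0.18] | F [-0.9  0.9 -2. ] w 57.3
[-0.50503125  0.46338612  0.82463385  2.08449963 -0.76009514  0.92291157
 -0.92467043]
```

View pics/v1.png

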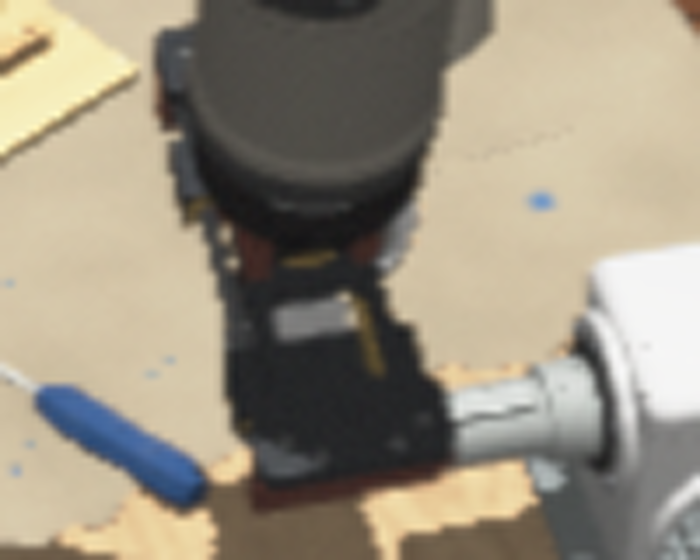

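Request:
{"name": "play_rows", "arguments": {
  "motion": [
    [[0.0039,-0.003,0.015,0.1,-0.06,0.18],[0.0039,-0.004,0.035,0.1,-0.06,0.18],[0.0039,-0.005,0.052,0.1,-0.06,0.18],[0.0039,-0.005,0.058,0.1,-0.06,0.18],[0.0039,-0.005,0.058,0.1,-0.06,0.18]]
  ]
}}

```text
time_s: 17.45
position: [508.7, -58.4, 144.2]
tcp_rot: [0.094, -0.646, 0.753, 0.082]
force: [-0.9, 0.8, -1.7]
gripper_width: 57.3
```

Request:
{"name": "play_rows", "arguments": {
  "motion": [
    [[0,0,0,0,0,0],[0,0,0,0,0,0]]
  ]
}}

```text
time_s: 17.62
position: [509.8, -60.5, 146.3]
tcp_rot: [0.096, -0.645, 0.754, 0.08]
force: [0.7, 0.2, -2.8]
gripper_width: 57.7
```

```bash
python3 -c "
from h import *
rep(-.25); row(*slotpose(82,0.1,61.4,-.25))
im,d=snapshot('scene'); im2,_=snapshot('top'); crop(im,290,160,370,230,8,'pics/v2.png'); crop(im2,285,140,345,220,7,'pics/v3.png')"
```

```text
t 17.62 s_front 98.75 lat 0.42 r 63.14 | F ax 0.7 lat -0.4 rad -2.8 | w 57.7 rot err [-0.17  0.01  0.09] T [-0.38  0.22 -0.03]
t 17.6167 pos [509.8 -60.5 146.3] row [0.0003, -0.0167, 0.0018, -0.17, 0.01, 0.09] | F [ 0.7  0.2 -2.8] w 57.7
```

View pics/v2.png

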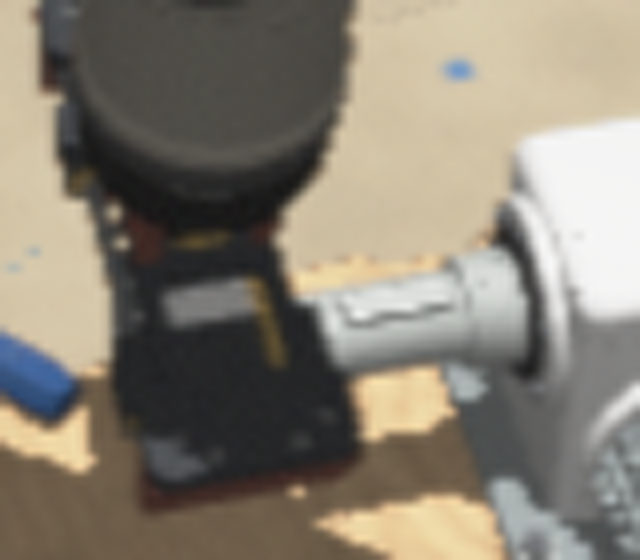

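View pics/v3.png

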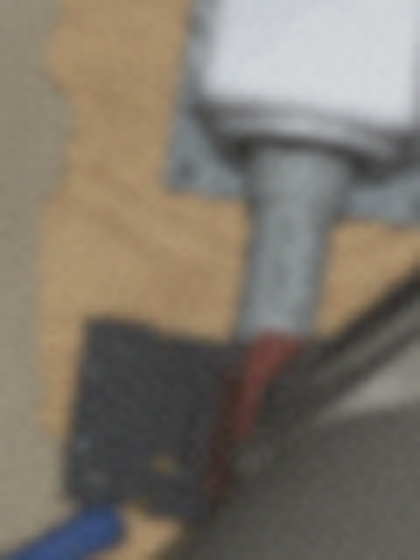

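Request:
{"name": "play_rows", "arguments": {
  "motion": [
    [[0.0003,-0.005,0.001,-0.1,0,0.1],[0.0003,-0.01,0.001,-0.1,0,0.1],[0.0003,-0.014,0.001,-0.1,0,0.1],[0.0003,-0.014,0.001,-0.1,0,0.1],[0.0003,-0.014,0.001,-0.1,0,0.1]]
  ]
}}

```text
time_s: 18.13
position: [523.6, -63.2, 144.5]
tcp_rot: [0.095, -0.644, 0.755, 0.081]
force: [0.6, 0.1, -2.8]
gripper_width: 57.1
```

Request:
{"name": "play_rows", "arguments": {
  "motion": [
    [[0,0,0,0,0,0],[0,0,0,0,0,0]]
  ]
}}

```text
time_s: 18.3
position: [523.0, -63.0, 144.4]
tcp_rot: [0.095, -0.644, 0.755, 0.081]
force: [-0.2, 0.5, -2.3]
gripper_width: 57.8
```

```bash
python3 -c "
from h import *
rep(-.25); row(*slotpose(82,0.1,61.4,-.25))"
```

```text
t 18.30 s_front 85.34 lat -0.46 r 61.43 | F ax -0.3 lat -0.2 rad -2.3 | w 57.8 rot err [ 0.    0.01 -0.09] T [-0.33  0.22  0.  ]
t 18.3 pos [523.  -63.  144.4] row [-0.0006, -0.0033, 0.0, 0.0, 0.01, -0.09] | F [-0.2  0.5 -2.3] w 57.8
```

Request:
{"name": "play_rows", "arguments": {
  "motion": [
    [[-0.0006,-0.003,0,0,0,-0.1],[-0.0006,-0.006,0,0,0,-0.1],[-0.0006,-0.009,0,0,0,-0.1],[-0.0006,-0.011,0,0,0,-0.1],[-0.0006,-0.011,0,0,0,-0.1]]
  ]
}}

```text
time_s: 18.72
position: [534.8, -64.2, 144.7]
tcp_rot: [0.095, -0.645, 0.754, 0.081]
force: [-0.5, -0.5, -3.1]
gripper_width: 57.4
```

```bash
python3 -c "
from h import *
rep(-.25)"
```

```text
t 18.72 s_front 73.48 lat 0.27 r 61.51 | F ax -0.4 lat -1.3 rad -2.9 | w 57.4 rot err [-0.04 -0.    0.05] T [-0.34  0.2   0.  ]
```

Request:
{"name": "play_rows", "arguments": {
  "motion": [
    [[0,-0.002,0,0,0,0],[0,-0.004,0,0,0,0],[0,-0.006,0,0,0,0],[0,-0.006,0,0,0,0]]
  ]
}}

```text
time_s: 19.05
position: [540.6, -65.1, 144.7]
tcp_rot: [0.095, -0.645, 0.754, 0.081]
force: [-0.5, 0.7, -1.8]
gripper_width: 57.5
```

```bash
python3 -c "
from h import *
rep(-.25)"
```

```text
t 19.05 s_front 67.67 lat 0.25 r 61.53 | F ax -0.6 lat 0.2 rad -1.9 | w 57.5 rot err [-0.04  0.    0.04] T [-0.3   0.19 -0.  ]
```

Clean on the plain section. Now slowly on to the key.

Request:
{"name": "play_rows", "arguments": {
  "motion": [
    [[0,-0.001,0,0,0,0],[0,-0.002,0,0,0,0],[0,-0.003,0,0,0,0],[0,-0.003,0,0,0,0]]
  ]
}}

```text
time_s: 19.38
position: [543.3, -65.5, 144.7]
tcp_rot: [0.095, -0.645, 0.754, 0.081]
force: [0.1, 0.2, -2.8]
gripper_width: 58.1
```

```bash
python3 -c "
from h import *
rep(-.25)"
```

```text
t 19.38 s_front 64.91 lat 0.27 r 61.50 | F ax 0.0 lat -0.5 rad -2.8 | w 58.1 rot err [-0.02  0.01  0.04] T [-0.34  0.19 -0.03]
```

Request:
{"name": "play_rows", "arguments": {
  "motion": [
    [[0,-0.0005,0,0,0,0],[0,-0.001,0,0,0,0],[0,-0.0015,0,0,0,0],[0,-0.0015,0,0,0,0]]
  ]
}}

```text
time_s: 19.72
position: [544.7, -65.8, 144.6]
tcp_rot: [0.095, -0.645, 0.754, 0.081]
force: [-0.2, 0.3, -1.6]
gripper_width: 57.8
```

```bash
python3 -c "
from h import *
rep(-.25)"
```

```text
t 19.72 s_front 63.54 lat 0.26 r 61.48 | F ax -0.2 lat -0.1 rad -1.6 | w 57.8 rot err [-0.02  0.01  0.03] T [-0.35  0.22 -0.  ]
```

Request:
{"name": "play_rows", "arguments": {
  "motion": [
    [[0,-0.0005,0,0,0,0],[0,-0.001,0,0,0,0],[0,-0.0015,0,0,0,0],[0,-0.002,0,0,0,0],[0,-0.002,0,0,0,0]]
  ]
}}

```text
time_s: 20.13
position: [546.7, -66.1, 144.6]
tcp_rot: [0.095, -0.645, 0.754, 0.081]
force: [-0.7, -0.2, -1.9]
gripper_width: 57.3
```

```bash
python3 -c "
from h import *
rep(-.25)"
```

```text
t 20.13 s_front 61.50 lat 0.23 r 61.49 | F ax -0.7 lat -0.8 rad -1.8 | w 57.3 rot err [-0.02  0.01  0.03] T [-0.38  0.21  0.  ]
```

Request:
{"name": "play_rows", "arguments": {
  "motion": [
    [[0,-0.0005,0,0,0,0],[0,-0.001,0,0,0,0],[0,-0.0015,0,0,0,0],[0,-0.002,0,0,0,0],[0,-0.002,0,0,0,0]]
  ]
}}

```text
time_s: 20.55
position: [548.7, -66.4, 144.6]
tcp_rot: [0.095, -0.645, 0.754, 0.081]
force: [-0.7, -1.0, -2.4]
gripper_width: 57.5
```

```bash
python3 -c "
from h import *
rep(-.25)"
```

```text
t 20.55 s_front 59.49 lat 0.24 r 61.49 | F ax -0.5 lat -1.7 rad -2.0 | w 57.5 rot err [-0.02  0.01  0.03] T [-0.35  0.22 -0.  ]
```

Request:
{"name": "play_rows", "arguments": {
  "motion": [
    [[0,-0.001,0,0,0,0],[0,-0.002,0,0,0,0],[0,-0.003,0,0,0,0],[0,-0.004,0,0,0,0],[0,-0.005,0,0,0,0]]
  ]
}}

```text
time_s: 20.97
position: [553.6, -67.2, 144.6]
tcp_rot: [0.095, -0.645, 0.754, 0.081]
force: [-0.2, -0.4, -1.6]
gripper_width: 57.7
```

```bash
python3 -c "
from h import *
rep(-.25)"
```

```text
t 20.97 s_front 54.48 lat 0.24 r 61.49 | F ax -0.1 lat -0.8 rad -1.4 | w 57.7 rot err [-0.02  0.01  0.03] T [-0.31  0.26  0.05]
```

Request:
{"name": "play_rows", "arguments": {
  "motion": [
    [[0,-0.001,0,0,0,0],[0,-0.002,0,0,0,0],[0,-0.003,0,0,0,0],[0,-0.004,0,0,0,0],[0,-0.005,0,0,0,0]]
  ]
}}

```text
time_s: 21.38
position: [558.5, -68.0, 144.6]
tcp_rot: [0.095, -0.645, 0.754, 0.081]
force: [0.6, 0.1, -3.4]
gripper_width: 57.9
```

```bash
python3 -c "
from h import *
rep(-.25)"
```

```text
t 21.38 s_front 49.51 lat 0.25 r 61.46 | F ax 0.5 lat -0.6 rad -3.3 | w 57.9 rot err [-0.01  0.01  0.03] T [-0.42  0.23  0.05]
```

Request:
{"name": "play_rows", "arguments": {
  "motion": [
    [[0,-0.0015,0,0,0,0],[0,-0.003,0,0,0,0],[0,-0.0045,0,0,0,0],[0,-0.006,0,0,0,0],[0,-0.0075,0,0,0,0]]
  ]
}}

```text
time_s: 21.8
position: [566.0, -69.2, 144.6]
tcp_rot: [0.095, -0.645, 0.754, 0.081]
force: [-0.9, -0.1, -1.3]
gripper_width: 58.0
```

```bash
python3 -c "
from h import *
rep(-.25)"
```

```text
t 21.80 s_front 41.94 lat 0.24 r 61.48 | F ax -0.9 lat -0.5 rad -1.2 | w 58.0 rot err [-0.02  0.01  0.03] T [-0.34  0.18 -0.01]
```

Request:
{"name": "play_rows", "arguments": {
  "motion": [
    [[0,-0.0015,0,0,0,0],[0,-0.003,0,0,0,0],[0,-0.0045,0,0,0,0],[0,-0.006,0,0,0,0],[0,-0.0075,0,0,0,0]]
  ]
}}

```text
time_s: 22.22
position: [573.4, -70.3, 144.6]
tcp_rot: [0.095, -0.645, 0.754, 0.081]
force: [-0.9, -0.6, -2.3]
gripper_width: 57.7
```

```bash
python3 -c "
from h import *
rep(-.25)
im,d=snapshot('scene'); im2,_=snapshot('top'); crop(im,300,150,380,220,8,'pics/w1.png'); crop(im2,285,120,355,200,7,'pics/w2.png')"
```

```text
t 22.22 s_front 34.45 lat 0.23 r 61.48 | F ax -0.8 lat -1.2 rad -2.1 | w 57.7 rot err [-0.01  0.01  0.03] T [-0.38  0.22 -0.03]
```

View pics/w1.png

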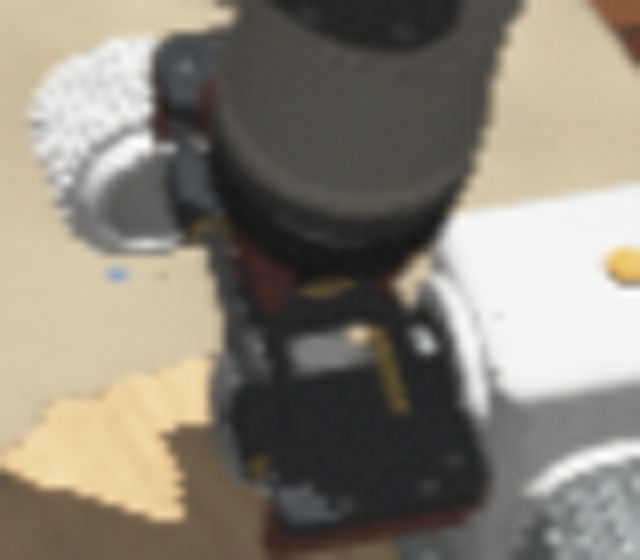

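Request:
{"name": "play_rows", "arguments": {
  "motion": [
    [[0,-0.0015,0,0,0,0],[0,-0.003,0,0,0,0],[0,-0.0045,0,0,0,0],[0,-0.006,0,0,0,0],[0,-0.007,0,0,0,0]]
  ]
}}

```text
time_s: 22.73
position: [580.4, -71.4, 144.7]
tcp_rot: [0.095, -0.645, 0.754, 0.081]
force: [0.2, -0.1, -2.1]
gripper_width: 57.7
```

```bash
python3 -c "
from h import *
rep(-.25)"
```

```text
t 22.73 s_front 27.37 lat 0.27 r 61.50 | F ax 0.2 lat -0.6 rad -2.0 | w 57.7 rot err [-0.02  0.01  0.03] T [-0.38  0.22 -0.01]
```

Request:
{"name": "play_rows", "arguments": {
  "motion": [
    [[0,-0.0005,0,0,0,0],[0,-0.001,0,0,0,0],[0,-0.0015,0,0,0,0],[0,-0.002,0,0,0,0]]
  ]
}}

```text
time_s: 23.07
position: [581.9, -71.7, 144.6]
tcp_rot: [0.095, -0.645, 0.754, 0.081]
force: [-1.6, 0.6, -1.4]
gripper_width: 57.8
```

```bash
python3 -c "
from h import *
rep(-.25)"
```

```text
t 23.07 s_front 25.83 lat 0.20 r 61.46 | F ax -1.7 lat -0.1 rad -1.4 | w 57.8 rot err [0.02 0.01 0.02] T [-0.25  0.49  0.06]
```

Request:
{"name": "play_rows", "arguments": {
  "motion": [
    [[0,-0.0005,0,0,0,0],[0,-0.001,0,0,0,0],[0,-0.0015,0,0,0,0]]
  ]
}}

```text
time_s: 23.32
position: [582.1, -71.7, 144.4]
tcp_rot: [0.094, -0.645, 0.754, 0.082]
force: [-7.7, 0.5, 2.1]
gripper_width: 57.8
```

```bash
python3 -c "
from h import *
rep(-.25)"
```

```text
t 23.32 s_front 25.59 lat 0.18 r 61.21 | F ax -7.7 lat -0.2 rad 2.2 | w 57.8 rot err [ 0.17  0.06 -0.  ] T [-0.04  1.63  0.29]
```

Request:
{"name": "play_rows", "arguments": {
  "motion": [
    [[0,-0.0005,0,0,0,0],[0,-0.0005,0,0,0,0]]
  ]
}}

```text
time_s: 23.48
position: [582.2, -71.7, 144.2]
tcp_rot: [0.094, -0.644, 0.754, 0.083]
force: [-7.3, 1.7, 2.3]
gripper_width: 57.7
```

```bash
python3 -c "
from h import *
rep(-.25)"
```

```text
t 23.48 s_front 25.51 lat 0.15 r 61.11 | F ax -7.4 lat 1.1 rad 2.1 | w 57.7 rot err [ 0.22  0.07 -0.01] T [0.01 1.67 0.27]
```

Request:
{"name": "play_rows", "arguments": {
  "motion": [
    [[0,-0.0005,0,0,0,0],[0,-0.001,0,0,0,0],[0,-0.0015,0,0,0,0],[0,-0.0015,0,0,0,0]]
  ]
}}

```text
time_s: 23.82
position: [582.4, -71.8, 144.1]
tcp_rot: [0.093, -0.644, 0.754, 0.084]
force: [-12.2, 1.5, 6.9]
gripper_width: 57.8
```

```bash
python3 -c "
from h import *
rep(-.25)"
```

```text
t 23.82 s_front 25.32 lat 0.06 r 61.02 | F ax -12.3 lat 1.3 rad 6.8 | w 57.8 rot err [ 0.38  0.12 -0.04] T [0.34 2.5  0.49]
```

Request:
{"name": "play_rows", "arguments": {
  "motion": [
    [[0,0,-0.0005,0.3,0,0],[0,-0.0005,-0.001,0.5,0,0],[0,-0.001,-0.001,0.6,0.1,0],[0,-0.001,-0.001,0.6,0.1,0]]
  ]
}}

```text
time_s: 24.15
position: [582.0, -71.7, 144.2]
tcp_rot: [0.095, -0.644, 0.755, 0.081]
force: [-14.2, 1.8, 3.4]
gripper_width: 57.5
```

```bash
python3 -c "
from h import *
rep(-.25)"
```

```text
t 24.15 s_front 25.73 lat 0.14 r 61.04 | F ax -14.4 lat 0.4 rad 3.4 | w 57.5 rot err [-0.04  0.03 -0.05] T [0.41 3.02 0.64]
```

Request:
{"name": "play_rows", "arguments": {
  "motion": [
    [[0,-0.0005,-0.0003,0.1,0,0],[0,-0.001,-0.0005,0.2,0,0],[0,-0.0015,-0.0005,0.3,0,0],[0,-0.002,-0.0005,0.35,0,0],[0,-0.002,-0.0005,0.35,0,0]]
  ]
}}

```text
time_s: 24.57
position: [582.0, -71.7, 144.1]
tcp_rot: [0.096, -0.644, 0.755, 0.081]
force: [-19.5, 2.7, 6.4]
gripper_width: 57.5
```

```bash
python3 -c "
from h import *
rep(-.25)"
```

```text
t 24.57 s_front 25.77 lat 0.13 r 61.00 | F ax -19.7 lat 1.2 rad 6.3 | w 57.5 rot err [-0.12  0.1  -0.06] T [0.72 4.32 1.01]
```

Request:
{"name": "play_rows", "arguments": {
  "motion": [
    [[0,0.001,0,-0.2,0,0],[0,0.002,0,-0.4,0,0],[0,0.003,0,-0.6,0,0],[0,0.003,0,-0.6,0,0]]
  ]
}}

```text
time_s: 24.9
position: [582.1, -71.6, 144.3]
tcp_rot: [0.094, -0.644, 0.755, 0.081]
force: [-8.2, 0.7, -3.7]
gripper_width: 57.7
```

```bash
python3 -c "
from h import *
rep(-.25)"
```

```text
t 24.90 s_front 25.65 lat 0.27 r 61.14 | F ax -8.2 lat -1.5 rad -3.5 | w 57.7 rot err [ 0.09 -0.03 -0.02] T [-0.05  2.01  0.35]
```

Open (slightly more back-off) with the tool held.

Request:
{"name": "play_rows", "arguments": {
  "motion": [
    [[0,0.0005,0,-0.1,0,0],[0,0.001,0,-0.2,0,0],[0,0.001,0,-0.2,0,0],[0,0.001,0,-0.2,0,0],[0,0.001,0,-0.2,0,0]]
  ],
  "jaw": 0.078
}}

```text
time_s: 25.32
position: [585.2, -72.7, 146.5]
tcp_rot: [0.096, -0.645, 0.754, 0.079]
force: [0.1, -0.4, 0.1]
gripper_width: 78.0
```

```bash
python3 -c "
from h import *
rep(-.25)"
```

```text
t 25.32 s_front 22.44 lat 0.28 r 63.43 | F ax 0.2 lat -0.4 rad 0.2 | w 78.0 rot err [-0.25 -0.1   0.04] T [-0.16  0.18  0.01]
```

Request:
{"name": "play_rows", "arguments": {
  "motion": [
    [[0,0.001,-0.01,0,0,0],[0,0.002,-0.03,0,0,0],[0,0.01,-0.065,0,0,0],[0,0.02,-0.1,0,0,0],[0,0.03,-0.14,0,0,0]]
  ],
  "jaw": 0.0878
}}

```text
time_s: 25.73
position: [548.1, -102.1, 282.9]
tcp_rot: [0.094, -0.644, 0.755, 0.08]
force: [1.5, 0.9, -0.3]
gripper_width: 87.6
```

```bash
python3 -c "
from h import *
rep(-.25); row([480,-200,300],Rdown(-60))"
```

```text
t 25.73 s_front 54.42 lat 0.22 r 204.15 | F ax 1.3 lat 1.0 rad -0.6 | w 87.6 rot err [-0.08 -0.12 -0.  ] T [-0.19  0.22 -0.02]
t 25.7333 pos [ 548.1 -102.1  282.9] row [0.0999, 0.0519, -0.043, -4.91, 13.62, -38.81] | F [ 1.5  0.9 -0.3] w 87.6
```

```bash
python3 -c "
from h import *
row([500,130,300],Rdown(-68))"
```

```text
t 25.7333 pos [ 548.1 -102.1  282.9] row [-0.2191, 0.0839, 0.0377, -3.92, 13.83, -30.85] | F [ 1.5  0.9 -0.3] w 87.6
```

Request:
{"name": "play_rows", "arguments": {
  "motion": [
    [[-0.04,0.016,0.006,-0.8,2.8,-6],[-0.08,0.032,0.012,-1.6,5.6,-12],[-0.12,0.048,0.02,-2.4,8.4,-18],[-0.16,0.064,0.03,-3.2,11,-24],[-0.2,0.08,0.035,-3.9,13.8,-30]]
  ]
}}

```text
time_s: 26.15
position: [503.4, 102.3, 296.6]
tcp_rot: [-0.001, 0.826, -0.564, 0.001]
force: [1.0, 0.4, 0.3]
gripper_width: 88.1
```

```bash
python3 grab.py 3 12
python3 - <<'E'
from h import *
a=np.load('scene_I3.npy').clip(0,255).astype('uint8'); b=np.load('top_I3.npy').clip(0,255).astype('uint8')
A=cv2.resize(a[165:225,315:385],(455,390),interpolation=cv2.INTER_CUBIC); B=cv2.resize(b[140:195,300:348],(340,390),interpolation=cv2.INTER_CUBIC)
cv2.imwrite('pics/x1.png',np.hstack([A,B]))
for c,off in(('scene',(.03,.48)),('top',(-1.33,.37))):
    X=cloud(c,np.load(f'{c}_d3.npy')).reshape(-1,3); p0=np.array([590,-57.7,85.])
    q=X-p0; S=q@AX; N=q@NN-off[0]; Z=q[:,2]-off[1]; r=np.hypot(N,Z)
    k=(Z>8)&(np.abs(N)<26)&(r>10)&(r<35)
    print(c,[(s0,int(j.sum()),round(float(np.median(r[j])),1)) for s0 in range(-40,44,2) for j in [k&(S>=s0)&(S<s0+2)] if j.sum()>1])
    k2=(S>-12)&(S<14)&(r>22)&(r<33)&(Z>-5)
    from scipy.optimize import least_squares
    g=least_squares(lambda v:np.hypot(N[k2]-v[0],Z[k2]-v[1])-v[2],[0,0,28],loss='soft_l1'); print('  pulley axis offset',g.x.round(2),k2.sum())
print(state()['time_s'])
E
```

```text
scene [(-36, 6, 14.1), (-34, 7, 15.5), (-32, 5, 16.1), (-30, 6, 16.1), (-28, 5, 16.3), (-26, 10, 16.1), (-24, 13, 21.2), (-22, 10, 22.5), (-20, 11, 22.5), (-18, 15, 23.5), (-16, 13, 26.6), (-14, 11, 26.9), (-12, 11, 27.1), (-10, 10, 27.2), (-8, 11, 27.2), (-6, 10, 27.5), (-4, 12, 27.6), (-2, 13, 26.4), (0, 10, 26.8), (2, 11, 26.8), (4, 11, 27.3), (6, 13, 27.6), (8, 11, 27.6), (10, 10, 27.0), (12, 11, 27.3), (14, 11, 27.5), (16, 10, 26.4), (18, 12, 27.3), (20, 2, 20.4), (22, 6, 20.0), (24, 9, 20.6), (26, 7, 20.3), (28, 9, 20.4), (30, 8, 20.2), (32, 7, 20.4), (34, 8, 20.5), (36, 7, 20.1), (38, 21, 22.5), (40, 16, 26.9), (42, 21, 30.9)]
  pulley axis offset [ 0.74 -1.45 28.55] 181
top [(-38, 4, 14.0), (-36, 8, 15.1), (-34, 7, 15.6), (-32, 5, 15.2), (-30, 9, 15.6), (-28, 9, 16.0), (-26, 14, 21.0), (-24, 14, 22.5), (-22, 11, 22.7), (-20, 10, 22.3), (-18, 19, 25.6), (-16, 13, 26.9), (-14, 16, 27.1), (-12, 15, 27.5), (-10, 12, 26.4), (-8, 17, 27.6), (-6, 16, 27.4), (-4, 13, 27.3), (-2, 12, 26.4), (0, 16, 27.2), (2, 15, 27.0), (4, 14, 26.9), (6, 13, 26.8), (8, 16, 27.1), (10, 15, 27.4), (12, 11, 27.4), (14, 16, 26.8), (16, 16, 27.1), (18, 4, 26.4), (20, 11, 20.3), (22, 9, 20.4), (24, 10, 20.2), (26, 11, 20.3), (28, 11, 20.3), (30, 8, 20.4), (32, 11, 20.2), (34, 10, 20.3), (36, 10, 20.2), (38, 24, 26.6), (40, 21, 27.0)]
  pulley axis offset [ 0.09 -1.8  28.48] 199
27.35
```

View pics/x1.png

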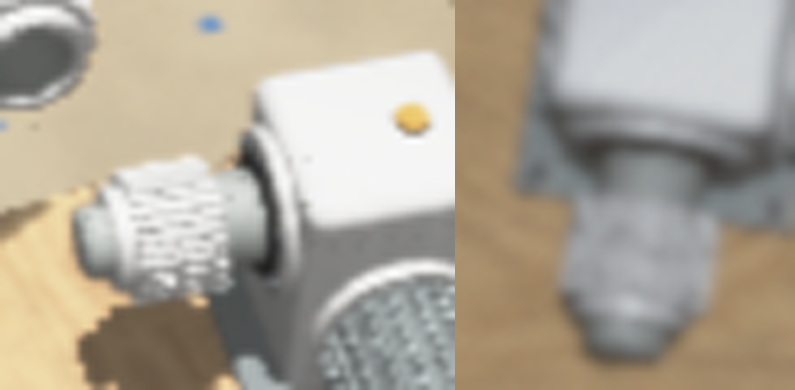

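Run:
```python
from h import *
a=np.load('scene_I3.npy').clip(0,255).astype('uint8'); a0=np.load('scene_I.npy')
cv2.imwrite('pics/y1.png',a)
d=np.abs(a.astype(float)-a0).max(2)
for n,(u0,v0,u1,v1) in {'mug':(312,110,348,152),'screwdriver':(252,178,302,215),'torch':(385,312,445,342),'bigpulley':(300,150,332,185)}.items(): print(n,d[v0:v1,u0:u1].mean().round(1),np.percentile(d[v0:v1,u0:u1],98).round(0))
# face/collar boundary: collar points only vs pulley
for c in('scene','top'):
    X=cloud(c,np.load(f'{c}_d3.npy')).reshape(-1,3); q=X-np.array([590,-57.7,85.]); S=q@AX; N=q@NN; r=np.hypot(N,q[:,2])
    k=(S>15)&(S<26)&(r<33)&(q[:,2]>5); o=np.argsort(S[k]); print(c,[(x,y) for x,y in zip(S[k][o].round(1).tolist(),r[k][o].round(0).tolist())][::2])
```

```text
mug 5.6 99.0
screwdriver 3.3 64.0
torch 0.8 1.0
bigpulley 8.9 102.0
scene [(15.0, 28.0), (15.3, 28.0), (15.5, 29.0), (15.6, 26.0), (16.0, 28.0), (16.1, 26.0), (16.6, 27.0), (17.1, 27.0), (17.5, 27.0), (17.7, 27.0), (18.1, 27.0), (18.4, 28.0), (18.5, 27.0), (18.7, 28.0), (19.1, 27.0), (19.6, 28.0), (21.8, 22.0), (22.7, 21.0), (22.8, 20.0), (23.2, 21.0), (23.7, 20.0), (24.2, 21.0), (24.5, 21.0), (25.2, 21.0), (25.7, 21.0), (26.0, 21.0)]
top [(15.3, 29.0), (15.4, 30.0), (15.6, 28.0), (16.0, 27.0), (16.6, 28.0), (16.7, 28.0), (16.8, 27.0), (16.9, 27.0), (17.3, 28.0), (17.4, 26.0), (17.5, 27.0), (17.9, 28.0), (18.5, 27.0), (18.7, 27.0), (20.5, 21.0), (21.0, 21.0), (21.2, 19.0), (21.4, 20.0), (21.7, 22.0), (21.8, 21.0), (22.3, 22.0), (22.8, 20.0), (23.2, 22.0), (23.9, 20.0), (24.0, 19.0), (24.3, 20.0), (24.4, 21.0), (24.9, 21.0), (25.4, 21.0), (25.9, 20.0)]
```

View pics/y1.png

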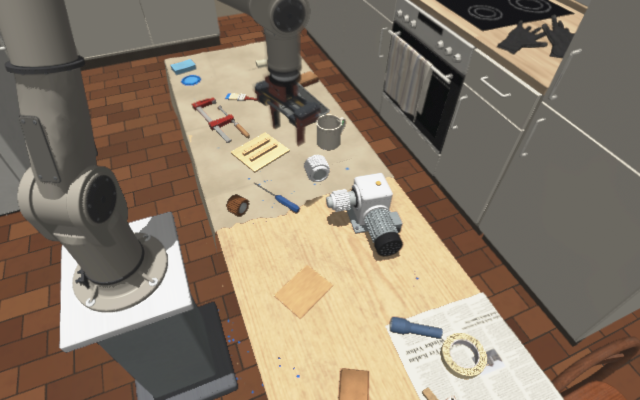

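```bash
python3 -c "
from station import job_done,state
s=state(); print(s['time_s'],s['force']); print(job_done())"
```

```text
27.35 [ 0.24904206  0.09433311 -0.22168102]
the job is handed in; nothing more can be done
None
```

I pressed the key into the keyseat, slid the small silver pulley onto the shaft boss outwards with its keyway over the key, pushed it home against the shoulder and let go. I handed the job in at 27.4 s.

**Key:** I released it in the keyseat and pressed it down with closed fingertips at about 22 N. Both cameras then put its top at about 19.0 mm from the shaft axis, level end to end, which is fully seated.

**Pulley:** It slid over the key with under 2 N along the shaft, then came to a hard stop. I held 19.7 N along the shaft there and it did not move. Afterwards the boss faces outwards and about 12 mm of shaft shows beyond it, as it should.

**What disagreed:**
- The stop came about 2.5 mm before my position estimate. When the fingers opened, the tool moved 3 mm further on without touching anything, so the stop was the pulley and not the gripper against the gearbox. No gap shows at the shoulder, though the depth images resolve only 1 to 2 mm.
- During the push the wrist also read about 6 N across the shaft, so slightly less than 19.7 N may have reached the shoulder.
- The two cameras differed by about 1 mm on the shaft axis and up to 0.09 rad on the keyseat angle; I used a value between them.

**Left alone:** The torch pixels are unchanged. The mug and screwdriver areas changed in the picture, which I put down to the gripper and its shadow. The arm was clear of everything at hand-in, with a force reading of about 0.

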